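# Close the iris of a theatre camera and cap its lens

## Robot

A 6-joint arm with a two-finger parallel gripper is mounted at the origin on the work surface. World frame = base frame: x ahead of the robot, y to its left, z up, the work surface at z = 0. Lengths are in m, angles in rad, forces in N, time in s.
With the tool pointing down it reaches from about 0.375 to 0.975 m from the base axis. Payload 3.8 kg.
Tool frame: the origin (TCP) lies on the centre line of the jaws, within the pads' length; the fingertips stand 25 mm ahead of it and the grasp point (between the pads) lies 6 mm ahead of it; y points along the fingers, z is the direction in which the jaws open and shut, and the axes are right-handed (so a half turn about y gives the same grasp; the last joint's range is limited). The gripper opens to 85 mm and grips with 20 to 120 N. Pads are 22 mm wide; open, the fingers measure 114 mm over their backs; the gripper's body (76 mm by 85 mm) begins 54 mm behind the grasp point. The pads swing forward as they close: fully open they stand 13 mm farther back than shut.
Start: joints at [-0.037, 0.264, 1.604, -0, 1.274, -0.037], TCP at [0.675, -0, 0.256] pointing down, gripper open.
Joint ranges: [-2.63, 2.63], [-0.94, 2.18], [0.31, 2.57], [-1.31, 4.45], [0, 2.66], [-2.55, 2.55]. Speed limits (rad/s): [2.57, 2.57, 3.14, 3.14, 3.14, 3.14].

## Interface

Orientations are given as a rotation vector (axis times angle).
In Python, from workcell import bot gives the robot as it stands.
- The arm moves only by the shell command python3 -m jog 'ROWS' [FORCE]. ROWS is JSON, a list of rows, each a list of 5 numbers: the shift along the world's x, y, z in mm, then the turn about the world's z in degrees, then the finger opening in mm, from 0 to 85.4. A call has exactly 10 rows; each row is the pose to reach, as a shift and turn from the pose commanded when the call began; what a row does not reach only later rows make up. A row lasts 1/8 s, in which the tool goes at most 62.5 mm and 10.7 degrees, less where a joint would pass 70% of its speed; a pose out of reach is approached as far as the arm can. A call with a gripper value outside its range is refused whole. The fingers move at their own pace and stop on an object; FORCE is the grip in N (left out, the last holds). Time passes only in rows, so rows that repeat a pose let the fingers close, or fill a call up. It gives the time, the measured TCP pose, the force and the opening at its end, in the units of the state.
- bot.read_state(): the state, without advancing time (a new reading comes with each control period).
- bot.read_camera(name): name is "scene" or "side" or "wrist"; returns a dict with "pixels" (480x640x3 uint8, red, green, blue), "fx", "fy", "cx", "cy" (pixels), "R" (3x3) and "t" (3): a world point X has camera coordinates R X + t. Camera axes: x right, y down, z forward; pixel columns grow to the right and rows downward; lengths in m; the calibration is good to about 2 mm. The wrist camera is an equidistant fisheye: a pixel r from the principal point sees the ray r / f radians off the axis. A picture is of the moment at which its call begins. There is no depth.
- bot.finish_job(): hands the job in, once; it reports no verdict.
The state is a dict: "time": time; "q": joint angles; "joint_vel": joint speeds; "joint_torque": joint torques, N m; "tool_pos": TCP position; "tcp_rot": TCP orientation; "wrist_force": force on the tool from outside, world axes, zero at the start; "torque": the same for the moment, N m; "width": opening from 0.0 (shut) to 1.0 (fully open).
Only numpy, scipy, OpenCV 4.12 (cv2) and the standard library are available. Lean on these libraries where they do the work, as an engineer would, in place of code of your own. Each camera call takes 0.05 s, during which the arm holds its last target.

## Task

The box camera is clamped lens-up in the bench cradle and has to be made ready for storage. Close its iris: by its thumb screw, turn the slim middle ring of the lens clockwise (seen from above) until you feel it come up against its internal stop, gently and without forcing it, and leave it resting there, without touching the zoom ring below or the focus ring above, which are already set. Put the deep lens cap over the front of the lens, fully home and level, without pressing hard, and leave the other things on the bench where they are.

Things in the scene. Friction and masses are not known exactly. Their poses are not given: they have to be found in the camera images.
- cradle: Aluminium plate 150 (x) x 120 (y) x 10 mm, fixed to the bench on a 3 mm mat (the mat's top is 3 mm above the work surface), with two jaws 50 mm wide and 56 mm high at y = +-37 mm and clamp knobs out to y = +-62 mm. In it a white camera body 60 x 60 mm, its top 78 mm above the plate's underside, carries the black lens. Origin: centre of the underside.
- lens (a point): Point on the upright lens axis at mid-height of the iris ring, 105 mm above the cradle's origin; axes as the cradle, z up. From below up the lens has: zoom ring, 1 mm gap, iris ring (8 mm high, 52 mm diameter), 1 mm gap, focus ring, front barrel.
- iris_lever (a point): Centre of the steel head of the iris ring's thumb screw, which sticks out level and radially: 4 mm stem, then the head, 9 mm diameter, from 34 to 46 mm off the lens axis (this point: 40 mm), at the height of point lens, 8 mm clear of the rings. The middle one in height of three like screws. At joint iris = 0 it points 0.75 rad clockwise (seen from above) of the cradle's x axis.
- iris (a joint): Turn of the iris ring, rad, falling as it is turned clockwise seen from above; it starts between 0.85 and 1.3. It stays where it is left. Closed stop: somewhere from +0.4 to -0.4, different in each lens. Grease drags with a steady 0.30 N m about the lens axis (7.5 N pushed across the thumb screw's head, less if the grip also twists it); at the stop, all effort beyond that goes into the stop.
- iris_stop: The closed stop, a pin inside the lens 20 mm off the axis, out of sight; each 0.1 N m of turning effort beyond the drag puts 5 N on it. Stiff. The pose given is the cradle's and does not tell at what angle the pin sits.
- zoom_ring: Lower fixed ring with its locked thumb screw: 52 mm diameter, from 21 to 5 mm below point lens; origin and axes as the cradle. Its screw (same size and reach as the iris one) points 2.75 rad clockwise of the x axis, 13 mm below point lens.
- focus_ring: Upper fixed ring with its locked thumb screw: 52 mm diameter, from 5 to 21 mm above point lens; origin and axes as the cradle. Its screw (same size and reach) points 2.35 rad counter-clockwise of the x axis, 13 mm above point lens.
- front_barrel: Front barrel of the lens, on which the cap goes: 46 mm diameter, from 21 to 35 mm above point lens, top edge bevelled 1.5 mm; origin as the cradle, on the lens axis.
- lens_cap_mid (a point): Centre, half-way up, of the deep black lens cap, which lies mouth down on the mat: 54 mm outside diameter, 16 mm high, 12 mm deep inside, bore 48.4 mm, about 30 g; z up. Fully home its inside rests on the barrel's top, this point is 31 mm above point lens and its rim 2 mm above the focus ring.
- mount_cap: A smaller, flatter black cap, 38 mm diameter, 10 mm high, not wanted here; origin at the centre of its underside.
- simulator: White box with sockets and a small screen, 85 x 150 x 34 mm; origin at the centre of its underside.
- finger_sensor: Clip-on finger sensor, 60 x 22 x 25 mm; origin at the centre of its underside.
- screwdriver: Screwdriver 170 mm long, lying; origin about its middle, underneath.
- tape_roll: Grey ring, 90 mm diameter, 19 mm high; origin at the centre of its underside.
- blower: Black rubber dust blower, 58 mm diameter, 100 mm high, standing; origin at the centre of its underside.
- spanner: Spanner 150 mm long, lying; origin about its middle, underneath.
There are look-alikes about, which are no part of the job. Leave any orange look-alike of the part that bears lens_cap_mid alone. Of the things shaped like the cradle, the aluminium one is meant.

How it is judged:
At the end, for the whole second after the job is handed in: the iris ring has been left resting against its closed stop (at least a light 0.5 N on the stop pin), and the lens cap sits mouth down over the front barrel, fully home (within 1.5 mm), centred and level (contact force between iris and iris_stop above 0.5 N and z of lens_cap_mid in the frame of lens between 0.028 and 0.0325 m and horizontal distance between lens_cap_mid and lens below 0.004 m and angle between lens_cap_mid's own z axis and vertical below 0.08 rad); the robot touches nothing.
It fails at once if the iris is forced against its stop (contact force between iris and iris_stop above 15 N).
It fails at once if the robot touches the focus ring or its screw (contact force between any of the fingers, the arm and focus_ring above 1 N).
It fails at once if the robot touches the zoom ring or its screw (contact force between any of the fingers, the arm and zoom_ring above 1 N).
It fails at once if the cap is pressed hard on the lens (contact force between anything else and front_barrel above 25 N).
It fails at once if another thing on the bench is pushed away by over 15 mm (distance of any of mount_cap, simulator, finger_sensor, screwdriver, tape_roll, blower, spanner from where it was at the start of the episode above 0.015 m).
It also fails if it takes over 67 s, if anything falls off the work surface, if the arm or the gripper's body presses on something with over 40 N, if the wrist force passes 120 N, or if a joint passes its speed limit or range.

## Working session

There is one attempt and no reset: what is moved stays moved. The work goes in short steps, Python scripts to look and compute and a shell command to move; the robot and the scene stay as the last step left them, time stands still between calls to the robot, and variables do not carry over. Pictures are saved under pics/ and viewed, and the job is handed in when it is done.

```bash
ls; mkdir -p pics; python3 - <<'E'
from workcell import bot
import cv2,numpy as np
s=bot.read_state()
print({k:np.round(v,3).tolist() for k,v in s.items()})
for n in ["scene","side","wrist"]:
    c=bot.read_camera(n)
    cv2.imwrite(f"pics/a_{n}.png",c["pixels"][:,:,::-1])
    np.savez(f"pics/a_{n}.npz",**c)
    print(n,c["fx"],c["fy"],c["cx"],c["cy"],np.round(c["R"],3).tolist(),np.round(c["t"],3).tolist())
E
```

```text
pics
{'time': 0.0, 'q': [-0.037, 0.265, 1.605, 0.0, 1.274, -0.037], 'joint_vel': [0.002, 0.0, 0.0, 0.001, -0.0, -0.0], 'joint_torque': [0.001, -51.512, -36.731, -0.0, 0.013, 0.0], 'tool_pos': [0.674, 0.0, 0.255], 'tcp_rot': [-1.211, 1.211, -1.208], 'wrist_force': [-0.554, -0.192, -0.437], 'torque': [-0.061, 0.025, 0.038], 'width': 0.998}
scene 452.92864233740147 452.92864233740147 324.51165202586134 241.55468846019093 [[0.475, 0.88, 0.006], [0.73, -0.39, -0.561], [-0.492, 0.271, -0.828]] [-0.24, -0.313, 1.297]
side 603.0398188228493 603.0398188228493 319.068036424885 241.62739250917159 [[0.919, -0.395, -0.001], [-0.285, -0.663, -0.692], [0.273, 0.636, -0.722]] [-0.434, 0.194, 1.282]
wrist 371.64829954431775 371.64829954431775 326.544118700509 242.62751715052664 [[1.0, -0.001, -0.004], [0.0, -0.964, 0.267], [-0.004, -0.267, -0.964]] [-0.673, -0.034, 0.38]
```

View pics/a_scene.png

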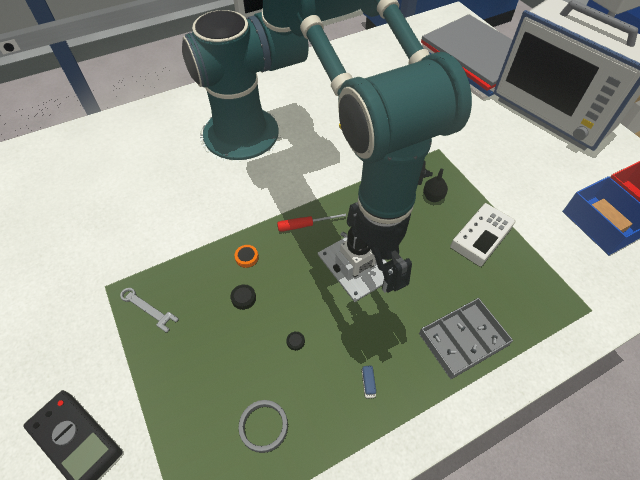

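View pics/a_side.png

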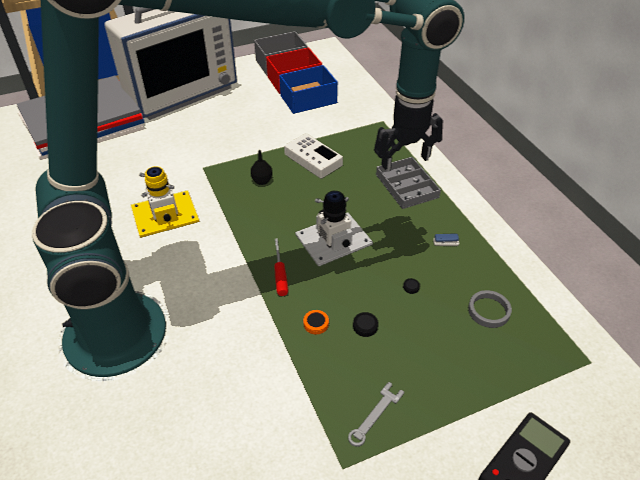

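View pics/a_wrist.png

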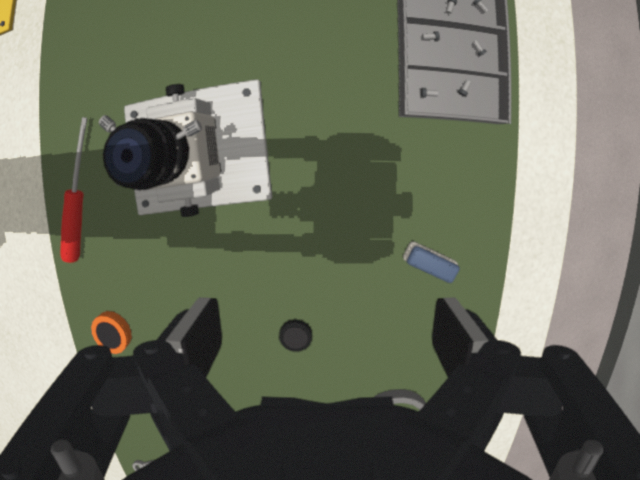

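```bash
cat > h.py <<'E'
import numpy as np,cv2
from scipy.optimize import least_squares
def load(f):
    d=np.load(f); return {k:d[k] for k in d.files}
def proj(c,X,fish=False):
    X=np.atleast_2d(X); p=X@np.array(c["R"]).T+np.array(c["t"])
    if fish:
        r=np.hypot(p[:,0],p[:,1]); th=np.arctan2(r,p[:,2]); k=th/np.maximum(r,1e-9)
        return np.c_[c["fx"]*k*p[:,0]+c["cx"],c["fy"]*k*p[:,1]+c["cy"]]
    return np.c_[c["fx"]*p[:,0]/p[:,2]+c["cx"],c["fy"]*p[:,1]/p[:,2]+c["cy"]]
def ray(c,uv,fish=False):
    x=(uv[0]-c["cx"])/c["fx"]; y=(uv[1]-c["cy"])/c["fy"]
    if fish:
        r=np.hypot(x,y); s=np.sin(r)/max(r,1e-9); d=np.array([x*s,y*s,np.cos(r)])
    else: d=np.array([x,y,1.])
    R=np.array(c["R"]); d=R.T@d; return -R.T@np.array(c["t"]), d/np.linalg.norm(d)
def onz(c,uv,z,fish=False):
    o,d=ray(c,uv,fish); return o+d*(z-o[2])/d[2]
def tri(obs):  # list of (c,uv,fish)
    A=np.zeros((3,3));b=np.zeros(3)
    for c,uv,f in obs:
        o,d=ray(c,uv,f);P=np.eye(3)-np.outer(d,d);A+=P;b+=P@o
    X=np.linalg.solve(A,b)
    return X,[np.round(proj(c,X,f)[0]-uv,1).tolist() for c,uv,f in obs]
def crop(img,x0,y0,x1,y1,k,out):
    cv2.imwrite(out,cv2.resize(img[y0:y1,x0:x1,::-1],None,fx=k,fy=k,interpolation=cv2.INTER_CUBIC))
E
python3 - <<'E'
from h import *
s=load("pics/a_scene.npz");d=load("pics/a_side.npz");w=load("pics/a_wrist.npz")
crop(s["pixels"],215,220,415,360,4,"pics/c_s.png")
crop(d["pixels"],280,170,440,290,5,"pics/c_d.png")
crop(w["pixels"],80,60,280,210,4,"pics/c_w.png")
for n,ps in dict(cap=[(243,296),(365,324),None],mount=[(295,341),(411,286),(295,335)]).items():
    print(n,tri([(s,ps[0],0),(d,ps[1],0)]),onz(s,ps[0],.015),onz(d,ps[1],.015))
print(onz(w,(295,335),.013,True))
E
```

```text
cap (array([ 0.49478587, -0.19668202,  0.01163295]), [[0.1, -0.2], [0.2, 0.1]]) [ 0.49692697 -0.19730254  0.015     ] [ 0.49336653 -0.19835249  0.015     ]
mount (array([ 0.63895886, -0.14093719,  0.00661842]), [[0.3, -0.5], [0.5, 0.3]]) [ 0.64293146 -0.1431411   0.015     ] [ 0.63426735 -0.14537214  0.015     ]
[ 0.63826441 -0.13739717  0.013     ]
```

View pics/c_s.png

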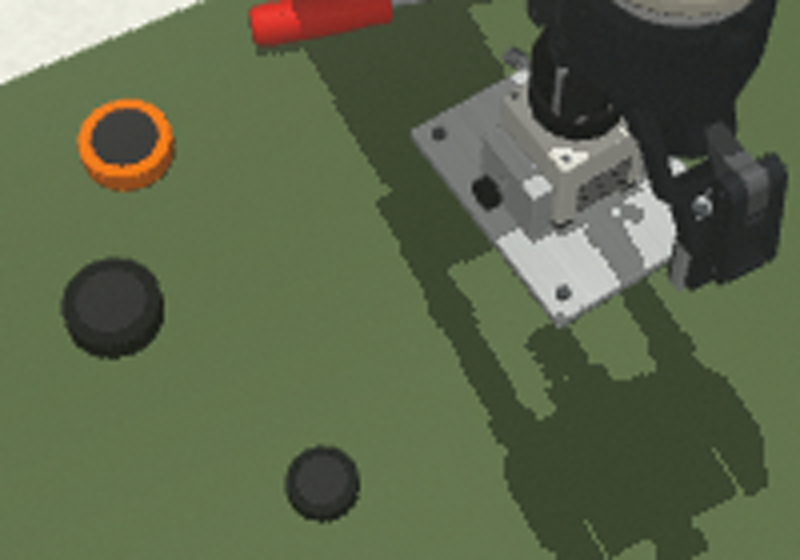

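View pics/c_d.png

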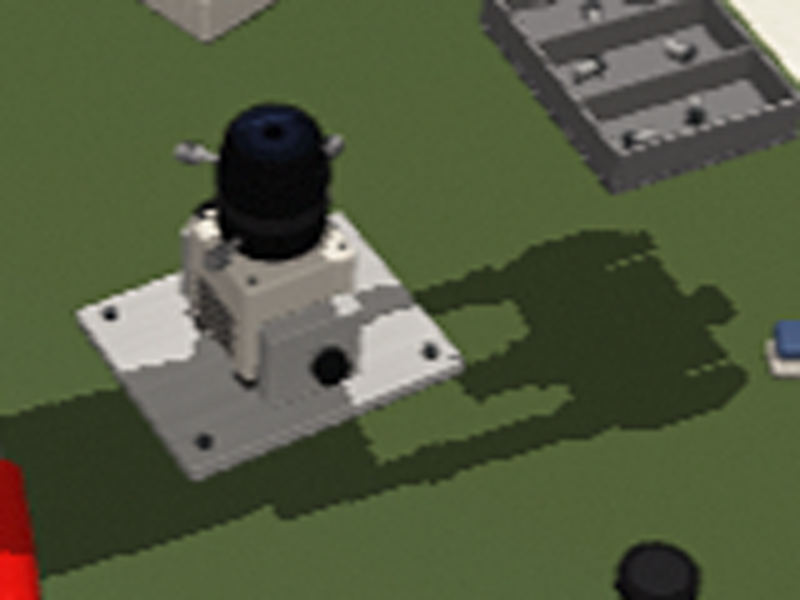

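View pics/c_w.png

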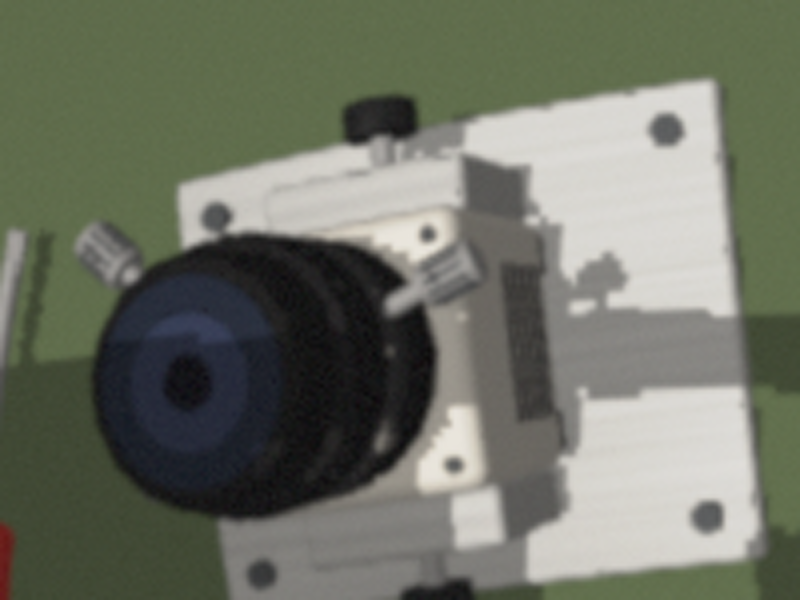

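```bash
python3 - <<'E'
from h import *
s=load("pics/a_scene.npz");d=load("pics/a_side.npz");w=load("pics/a_wrist.npz")
D=lambda x,y:(280+x/5-.4,170+y/5-.4); W=lambda x,y:(80+x/4-.37,60+y/4-.37); S=lambda x,y:(215+x/4-.37,220+y/4-.37)
def scr(a,z,r=40): return (r*np.cos(a),r*np.sin(a),z)
def model(p):
    L=[]
    T=lambda q:np.array([p[0]+(q[0]*np.cos(p[2])-q[1]*np.sin(p[2]))*1e-3,p[1]+(q[0]*np.sin(p[2])+q[1]*np.cos(p[2]))*1e-3,.003+q[2]*1e-3])
    ob=[(d,D(79,313),0,(-75,60,10)),(d,D(197,469),0,(-75,-60,10)),(d,D(461,362),0,(75,-60,10)),(d,D(340,213),0,(75,60,10)),
    (w,W(716,80),1,(75,60,10)),(w,W(763,555),1,(75,-60,10)),(w,W(178,185),1,(-75,60,10)),
    (w,W(187,382),1,(0,0,140)),(d,D(273,131),0,(0,0,140)),(w,W(452,277),1,scr(-.75+p[3],105)),
    (w,W(108,253),1,scr(2.35,118)),(d,D(190,152),0,scr(2.35,118)),(s,S(562,323),0,(75,-60,10)),(s,S(413,131),0,(-75,-60,10)),(d,D(334,147),0,scr(-.75+p[3],105))]
    return np.array([np.r_[proj(c,T(q),f)[0]-uv] for c,uv,f,q in ob])
r=least_squares(lambda p:model(p).ravel(),[.58,.1,.1,1.],loss="soft_l1")
print(r.x);print(np.round(model(r.x),1).tolist())
E
```

```text
[0.53869845 0.06607737 0.09055473 1.05172963]
[[-0.8, -0.5], [-1.1, 0.5], [1.1, -0.3], [0.1, -0.7], [-0.1, -1.5], [0.8, 0.6], [-1.0, -0.6], [0.7, -0.0], [0.2, 0.8], [0.1, -0.0], [0.3, 0.4], [-0.1, 0.3], [-0.5, -0.6], [-0.8, -1.0], [-0.6, 0.6]]
```

```bash
python3 -m jog '[[-40,40,0,7,0],[-80,85,0,14,0],[-101,106,0,22,0],[-101,106,-30,22,0],[-101,106,-60,22,0],[-101,106,-90,22,0],[-101,106,-100,22,0],[-101,106,-100,22,0],[-101,106,-100,22,0],[-101,106,-100,22,0]]' 20
python3 - <<'E'
from h import *
from workcell import bot
s=bot.read_state(); print({k:np.round(v,4).tolist() for k,v in s.items() if k in("time","tool_pos","tcp_rot","wrist_force","width")})
a=[]
for n in ["side","wrist","scene"]:
    c=bot.read_camera(n); np.savez(f"pics/b_{n}.npz",**c); a.append(c["pixels"])
cv2.imwrite("pics/b.png",np.vstack([np.hstack([cv2.resize(a[0][90:290,240:440],(400,400),interpolation=2),cv2.resize(a[2][180:330,290:440],(400,400),interpolation=2)])])[:,:,::-1])
cv2.imwrite("pics/bw.png",a[1][:,:,::-1])
E
```

```text
time: 1.4
tool_pos: [0.5751, 0.1061, 0.1579]
tcp_rot: [-1.365, 0.92, -0.923]
wrist_force: [0.1, 0.9, -0.1]
width: 0.001
{'time': 1.4, 'tool_pos': [0.5751, 0.1061, 0.1579], 'tcp_rot': [-1.3649, 0.9201, -0.9233], 'wrist_force': [0.1397, 0.8729, -0.0684], 'width': 0.0012}
```

View pics/b.png

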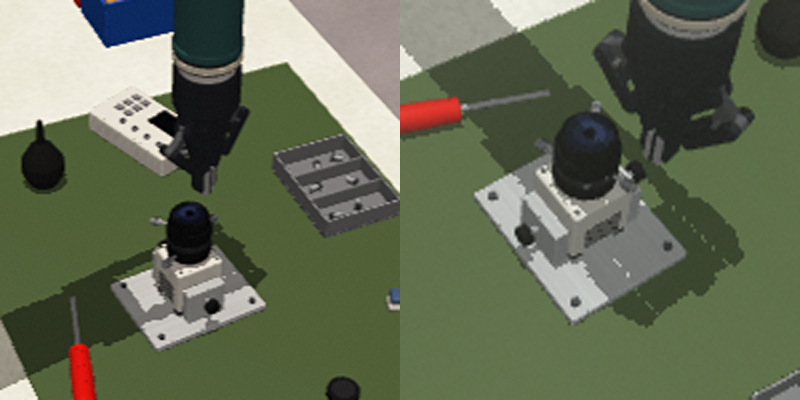

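View pics/bw.png

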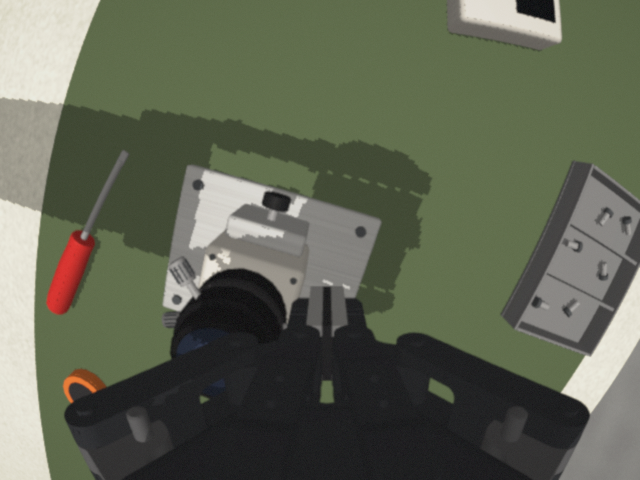

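```bash
python3 - <<'E'
from h import *
A=np.array([.5387,.0661]);yaw=.0906
P={}
for n,a,z in (("iris",-.75+1.05,.108),("foc",2.35,.121),("zoom",-2.75,.095)):
    a+=yaw; P[n]=np.r_[A+.04*np.array([np.cos(a),np.sin(a)]),z]
for n in ("a","b"):
  for v in ("scene","side","wrist"):
    c=load(f"pics/{n}_{v}.npz")
    print(n,v,{k:np.round(proj(c,p,v=="wrist")[0],0).tolist() for k,p in P.items()})
c=load("pics/b_wrist.npz"); crop(c["pixels"],150,150,410,345,3,"pics/b1.png")
c=load("pics/b_scene.npz"); crop(c["pixels"],330,190,450,280,6,"pics/b2.png")
c=load("pics/b_side.npz"); crop(c["pixels"],290,150,410,240,6,"pics/b3.png")
E
```

```text
a scene {'iris': [375.0, 249.0], 'foc': [363.0, 220.0], 'zoom': [344.0, 234.0]}
a side {'iris': [346.0, 200.0], 'foc': [318.0, 200.0], 'zoom': [323.0, 221.0]}
a wrist {'iris': [193.0, 129.0], 'foc': [107.0, 123.0], 'zoom': [122.0, 177.0]}
b scene {'iris': [375.0, 249.0], 'foc': [363.0, 220.0], 'zoom': [344.0, 234.0]}
b side {'iris': [346.0, 200.0], 'foc': [318.0, 200.0], 'zoom': [323.0, 221.0]}
b wrist {'iris': [310.0, 328.0], 'foc': [182.0, 271.0], 'zoom': [173.0, 319.0]}
```

View pics/b1.png

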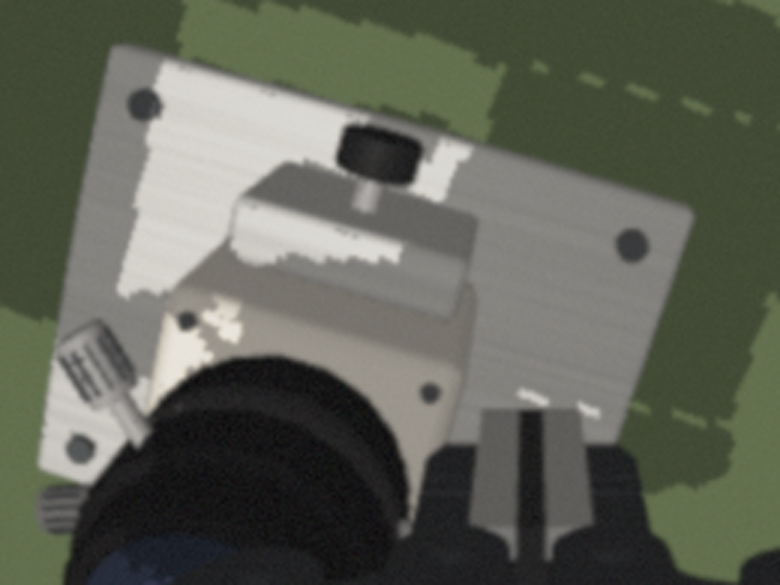

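View pics/b2.png

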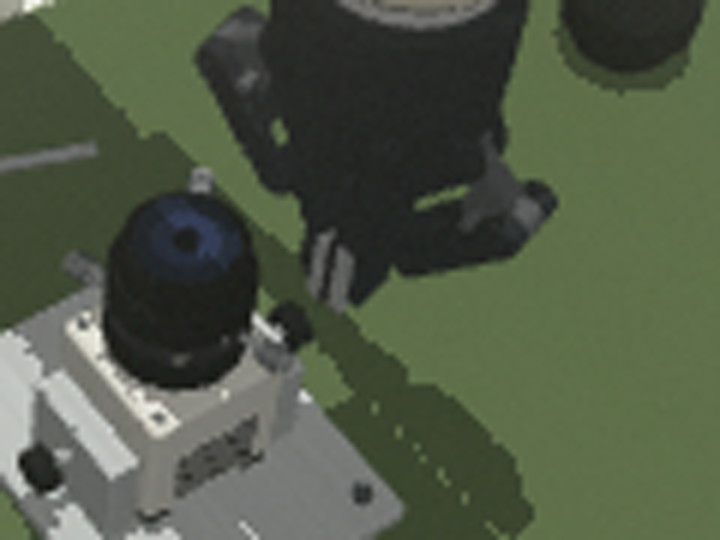

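View pics/b3.png

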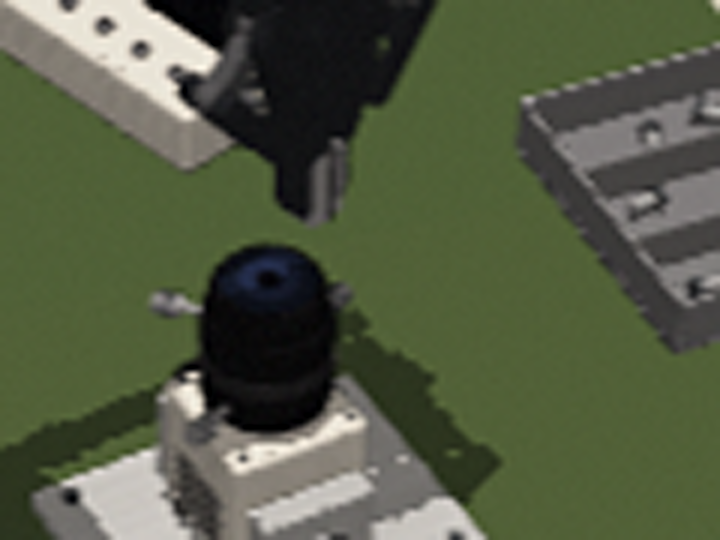

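```bash
python3 - <<'E'
from h import *
s=load("pics/b_scene.npz");d=load("pics/b_side.npz");w=load("pics/b_wrist.npz")
print(tri([(s,(330+332/6-.4,190+306/6-.4),0),(d,(290+318/6-.4,150+224/6-.4),0)]))
T=np.array([.5751,.1061]);u=np.array([np.cos(.384),np.sin(.384)]);v=np.array([-u[1],u[0]])
for z in (.12,.126,.133,.139):
  print(z,np.round(proj(s,np.r_[T,z])[0],1),np.round(proj(d,np.r_[T,z])[0],1), [np.round(proj(w,np.r_[T+b*v,z],1)[0],1).tolist() for b in (.011,-.011)],[np.round(proj(s,np.r_[T+b*v,z],0)[0],1).tolist() for b in (.011,-.011)])
E
```

```text
(array([0.5774675 , 0.10249238, 0.12825647]), [[0.3, -0.6], [0.4, 0.4]])
0.12 [385.6 240.8] [341.3 189.3] [[326.8, 273.6], [326.8, 317.8]] [[388.7, 237.4], [382.5, 244.1]]
0.126 [385.9 239.2] [341.4 187.4] [[326.8, 278.5], [326.9, 323.8]] [[389.0, 235.8], [382.9, 242.5]]
0.133 [386.3 237.2] [341.4 185.1] [[326.8, 284.6], [326.9, 331.3]] [[389.4, 233.9], [383.2, 240.6]]
0.139 [386.7 235.6] [341.5 183.2] [[326.8, 290.2], [326.9, 338.2]] [[389.8, 232.2], [383.6, 239.0]]
```

```bash
python3 -m jog '[[0,0,-12,0,0],[0,0,-24,0,0],[0,0,-34,0,0],[0,0,-34,0,0],[0,0,-34,0,0],[0,-2,-34,0,0],[0,-4,-34,0,0],[1,-6,-34,0,0],[1,-7,-34,0,0],[1,-7,-34,0,0]]'
python3 - <<'E'
from h import *
from workcell import bot
def rep():
    s=bot.read_state(); print({k:np.round(v,4).tolist() for k,v in s.items() if k in("time","tool_pos","tcp_rot","wrist_force","torque")})
rep()
c=bot.read_camera("side"); np.savez("pics/c_side.npz",**c); crop(c["pixels"],300,150,390,220,8,"pics/c1.png")
c=bot.read_camera("scene"); np.savez("pics/c_scene.npz",**c);crop(c["pixels"],330,190,430,265,7,"pics/c2.png")
rep()
E
```

```text
time: 2.8
tool_pos: [0.5757, 0.0986, 0.1232]
tcp_rot: [-1.366, 0.921, -0.923]
wrist_force: [-0.5, 0.6, 5.3]
width: -0.002
{'time': 2.8, 'tool_pos': [0.5757, 0.0986, 0.1232], 'tcp_rot': [-1.366, 0.9206, -0.923], 'wrist_force': [-0.4907, 0.6414, 5.3004], 'torque': [-0.1099, 0.1308, 0.0445]}
{'time': 2.9, 'tool_pos': [0.5757, 0.0986, 0.1232], 'tcp_rot': [-1.3661, 0.9205, -0.9231], 'wrist_force': [-0.0395, -0.3353, 5.1708], 'torque': [-0.1222, 0.1475, 0.0006]}
```

View pics/c2.png

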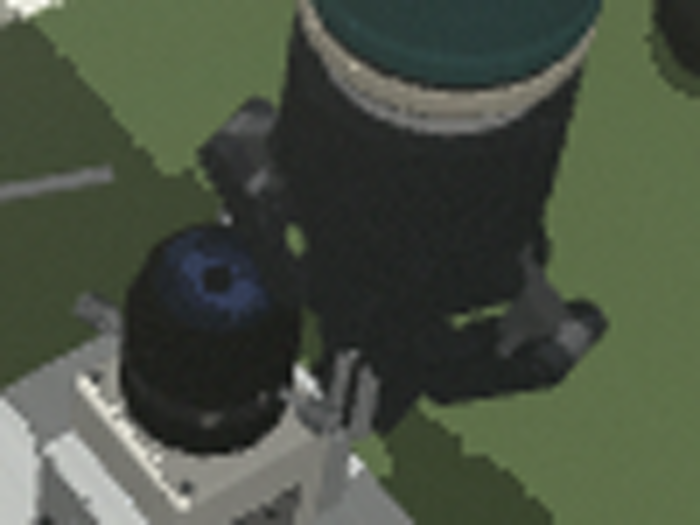

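View pics/c1.png

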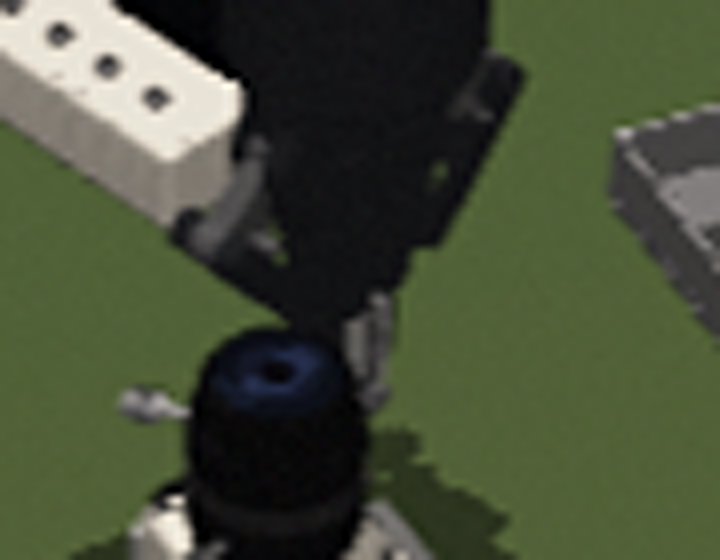

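```bash
cat > path.py <<'E'
import numpy as np,sys
A=np.array([538.7,66.1]);
def pos(phi,r=47,t=15.5):
    u=np.array([np.cos(phi),np.sin(phi)]);v=np.array([-u[1],u[0]]);return A+r*u+t*v
def table(p0,phis,**k):
    for f in phis:
        print(round(f,3),np.round(pos(f,**k)-pos(p0,**k),1).tolist(),round(np.degrees(f-p0),1))
if __name__=="__main__": table(float(sys.argv[1]),[float(sys.argv[1])-float(sys.argv[2])*i for i in range(1,int(sys.argv[3])+1)])
E
python3 path.py .39 .05 12; python3 -c "
from path import *
print(pos(.39))"
python3 -m jog '[[0,0,2,0,0],[0,0,5,0,0],[0,0,5,0,0],[0,0,5,0,0],[0,0,5,0,0],[0,0,5,0,0],[0,0,5,0,0],[0,0,5,0,0],[0,0,5,0,0],[0,0,5,0,0]]'
python3 -c "
from workcell import bot;s=bot.read_state();print(s['tool_pos'],s['wrist_force'],s['torque'])"
```

```text
0.34 [1.6, -1.9] -2.9
0.29 [3.0, -3.9] -5.7
0.24 [4.4, -6.0] -8.6
0.19 [5.6, -8.1] -11.5
0.14 [6.8, -10.3] -14.3
0.09 [7.8, -12.5] -17.2
0.04 [8.8, -14.8] -20.1
-0.01 [9.6, -17.2] -22.9
-0.06 [10.3, -19.6] -25.8
-0.11 [10.8, -22.0] -28.6
-0.16 [11.3, -24.4] -31.5
-0.21 [11.6, -26.8] -34.4
[576.27780538  98.30494594]
time: 4.15
tool_pos: [0.575, 0.099, 0.1273]
tcp_rot: [-1.367, 0.922, -0.922]
wrist_force: [-0.1, 0.1, 0.2]
width: 0.001
[0.57500586 0.09899668 0.12728358] [-0.14549436  0.05302725  0.23561285] [ 0.00745712 -0.00285526  0.01130826]
```

```bash
python3 -m jog '[[2,-2.5,0,-3,0],[4,-4.5,0,-6,0],[5.5,-6.5,0,-9,0],[7,-8.5,0,-12,0],[8,-11,0,-15,0],[9,-13,0,-18,0],[10,-15.5,0,-21,0],[11,-18,0,-24,0],[11.6,-20.3,0,-26.5,0],[12,-22.5,0,-28.5,0]]'
python3 - <<'E'
from h import *
from workcell import bot
def rep():
    s=bot.read_state(); print({k:np.round(v,4).tolist() for k,v in s.items() if k in("time","tool_pos","tcp_rot","wrist_force","torque")})
rep()
c=bot.read_camera("scene"); np.savez("pics/d_scene.npz",**c);crop(c["pixels"],330,190,430,265,7,"pics/d2.png")
rep()
E
```

```text
time: 5.4
tool_pos: [0.5866, 0.0785, 0.1273]
tcp_rot: [-1.15, 1.296, -1.291]
wrist_force: [-0.6, 6.8, -0.9]
width: 0.0
{'time': 5.4, 'tool_pos': [0.5866, 0.0785, 0.1273], 'tcp_rot': [-1.1504, 1.296, -1.2906], 'wrist_force': [-0.55, 6.8038, -0.9392], 'torque': [1.1717, 0.1486, -0.0265]}
{'time': 5.45, 'tool_pos': [0.5867, 0.0783, 0.1273], 'tcp_rot': [-1.15, 1.2967, -1.2916], 'wrist_force': [-0.793, 7.4004, -0.0964], 'torque': [1.0735, 0.1826, 0.0352]}
```

View pics/d2.png

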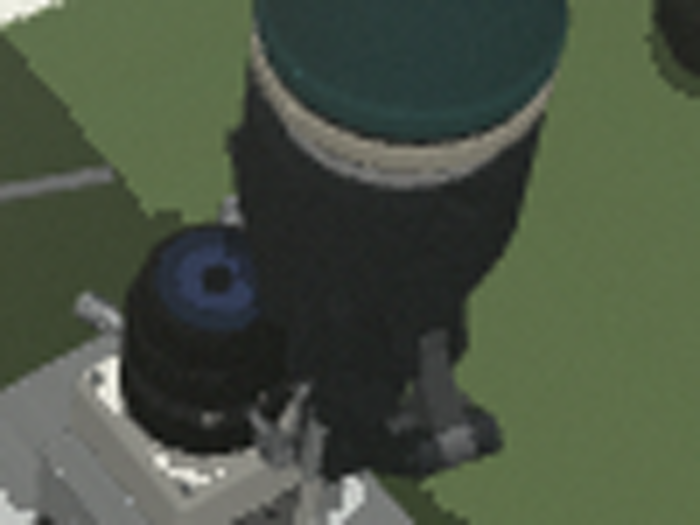

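```bash
cat > st.py <<'E'
import sys,numpy as np
from workcell import bot
A=np.array([.5387,.0661])
s=bot.read_state(); p=s['tool_pos'][:2]-A; n=np.hypot(*p); f=np.arctan2(p[1],p[0])-np.arcsin(.0155/n)
u=np.array([np.cos(f),np.sin(f)]);v=np.array([-u[1],u[0]]);F=np.array(s['wrist_force'])
print("t %.2f phi %.4f iris~%.3f r %.4f Ft %.2f Fr %.2f Fz %.2f pos %s tz %.3f"%(s['time'],f,f+.75-.0906,p@u,F[:2]@v,F[:2]@u,F[2],np.round(s['tool_pos'],5),s['torque'][2]))
if len(sys.argv)>1: sys.exit(0 if F[:2]@v<float(sys.argv[1]) else 1)
E
python3 -c "
from path import *
print(pos(-.11)); table(-.11,[-.135,-.16,-.185,-.21]); 
for p in (-.21,-.26,-.36,-.46,-.56,-.66,-.76,-.86,-.96,-1.06): print(p,np.round(pos(p)-pos(p+.025),2),np.round(pos(p)-pos(-.21),1))"
python3 -m jog '[[0.1,-0.5,0,-0.6,0],[0.1,-1,0,-1.2,0],[0.2,-1.5,0,-1.8,0],[0.2,-2,0,-2.4,0],[0.3,-2.5,0,-3,0],[0.3,-3,0,-3.6,0],[0.4,-3.5,0,-4.2,0],[0.4,-4,0,-4.8,0],[0.4,-4.5,0,-5.4,0],[0.4,-4.8,0,-5.8,0]]'
python3 st.py
```

```text
[587.11750027  76.34673938]
-0.135 [0.2, -1.2] -1.4
-0.16 [0.5, -2.4] -2.9
-0.185 [0.6, -3.7] -4.3
-0.21 [0.8, -4.9] -5.7
-0.21 [ 0.15 -1.23] [0. 0.]
-0.26 [ 0.09 -1.23] [ 0.2 -2.5]
-0.36 [-0.04 -1.24] [ 0.2 -7.4]
-0.46 [-0.16 -1.23] [ -0.2 -12.3]
-0.56 [-0.28 -1.2 ] [ -1.1 -17.2]
-0.66 [-0.4  -1.17] [ -2.6 -21.9]
-0.76 [-0.51 -1.13] [ -4.5 -26.5]
-0.86 [-0.62 -1.07] [ -6.8 -30.9]
-0.96 [-0.73 -1.  ] [ -9.5 -35. ]
-1.06 [-0.82 -0.92] [-12.7 -38.8]
time: 6.7
tool_pos: [0.5876, 0.0737, 0.1273]
tcp_rot: [-1.097, 1.368, -1.364]
wrist_force: [-0.0, 7.0, -0.1]
width: -0.001
t 6.70 phi -0.1637 iris~0.496 r 0.0470 Ft 6.88 Fr -1.18 Fz -0.07 pos [0.5876  0.07373 0.12734] tz -0.120
```

```bash
J="python3 -m jog"; 
python3 -m jog '[[0,-0.1,0,-0.1,0],[0,-0.2,0,-0.3,0],[0,-0.4,0,-0.5,0],[0,-0.6,0,-0.7,0],[0.1,-0.8,0,-0.9,0],[0.1,-1,0,-1.1,0],[0.1,-1.1,0,-1.3,0],[0.1,-1.2,0,-1.4,0],[0.1,-1.2,0,-1.4,0],[0.1,-1.2,0,-1.4,0]]' >/dev/null; python3 st.py 7.9 && 
python3 -m jog '[[0,-0.1,0,-0.1,0],[0,-0.2,0,-0.3,0],[0,-0.4,0,-0.5,0],[0,-0.6,0,-0.7,0],[0.1,-0.8,0,-0.9,0],[0.1,-1,0,-1.1,0],[0.1,-1.1,0,-1.3,0],[0.1,-1.2,0,-1.4,0],[0.1,-1.2,0,-1.4,0],[0.1,-1.2,0,-1.4,0]]' >/dev/null; python3 st.py 7.9
```

```text
t 7.95 phi -0.1873 iris~0.472 r 0.0470 Ft 6.87 Fr 0.00 Fz -1.12 pos [0.58779 0.07257 0.12735] tz -0.015
t 9.20 phi -0.2126 iris~0.447 r 0.0470 Ft 7.70 Fr 0.03 Fz -0.99 pos [0.58795 0.07133 0.12736] tz -0.060
```

```bash
cat >> st.py <<'E'
E
python3 - <<'E'
t=open('st.py').read()
t=t.replace("if len(sys.argv)>1: sys.exit(0 if F[:2]@v<float(sys.argv[1]) else 1)","""import os
l=float(open('last').read()) if os.path.exists('last') else f+.025
open('last','w').write(str(f)); print("  step %.4f"%(l-f))
if len(sys.argv)>1: sys.exit(0 if F[:2]@v<float(sys.argv[1]) and l-f>.019 else 1)""")
open('st.py','w').write(t); open('last','w').write("-0.2126")
E
python3 -m jog '[[0,-0.1,0,-0.1,0],[0,-0.2,0,-0.3,0],[0,-0.4,0,-0.5,0],[0,-0.6,0,-0.7,0],[0,-0.8,0,-0.9,0],[0,-1,0,-1.1,0],[0,-1.1,0,-1.3,0],[0,-1.2,0,-1.4,0],[0,-1.2,0,-1.4,0],[0,-1.2,0,-1.4,0]]' >/dev/null; python3 st.py 8.3 && 
python3 -m jog '[[0,-0.1,0,-0.1,0],[0,-0.2,0,-0.3,0],[0,-0.4,0,-0.5,0],[0,-0.6,0,-0.7,0],[0,-0.8,0,-0.9,0],[0,-1,0,-1.1,0],[0,-1.1,0,-1.3,0],[0,-1.2,0,-1.4,0],[0,-1.2,0,-1.4,0],[0,-1.2,0,-1.4,0]]' >/dev/null; python3 st.py 8.3 &&
python3 -m jog '[[0,-0.1,0,-0.1,0],[0,-0.2,0,-0.3,0],[0,-0.4,0,-0.5,0],[0,-0.6,0,-0.7,0],[0,-0.8,0,-0.9,0],[0,-1,0,-1.1,0],[0,-1.1,0,-1.3,0],[0,-1.2,0,-1.4,0],[0,-1.2,0,-1.4,0],[0,-1.2,0,-1.4,0]]' >/dev/null; python3 st.py 8.3
```

```text
t 10.45 phi -0.2364 iris~0.423 r 0.0471 Ft 6.60 Fr -0.71 Fz -1.56 pos [0.58808 0.07015 0.12738] tz -0.015
  step 0.0238
t 11.70 phi -0.2612 iris~0.398 r 0.0471 Ft 7.14 Fr -0.30 Fz -1.49 pos [0.58816 0.06892 0.12739] tz -0.053
  step 0.0248
t 12.95 phi -0.2855 iris~0.374 r 0.0471 Ft 6.61 Fr -1.25 Fz -1.66 pos [0.58824 0.06771 0.1274 ] tz -0.007
  step 0.0243
```

```bash
sed -i 's/l-f>.019/l-f>.026/' st.py
python3 -m jog '[[0,-0.1,0,-0.1,0],[0,-0.3,0,-0.4,0],[0,-0.5,0,-0.6,0],[0,-0.7,0,-0.8,0],[0,-0.9,0,-1.1,0],[0,-1.1,0,-1.3,0],[0,-1.3,0,-1.5,0],[0,-1.4,0,-1.7,0],[0,-1.4,0,-1.7,0],[0,-1.4,0,-1.7,0]]' >/dev/null; python3 st.py 8.3 && 
python3 -m jog '[[0,-0.1,0,-0.1,0],[0,-0.3,0,-0.4,0],[0,-0.5,0,-0.6,0],[0,-0.7,0,-0.8,0],[-0.1,-0.9,0,-1.1,0],[-0.1,-1.1,0,-1.3,0],[-0.1,-1.3,0,-1.5,0],[-0.1,-1.4,0,-1.7,0],[-0.1,-1.4,0,-1.7,0],[-0.1,-1.4,0,-1.7,0]]' >/dev/null; python3 st.py 8.3 && 
python3 -m jog '[[0,-0.1,0,-0.1,0],[0,-0.3,0,-0.4,0],[0,-0.5,0,-0.6,0],[0,-0.7,0,-0.8,0],[-0.1,-0.9,0,-1.1,0],[-0.1,-1.1,0,-1.3,0],[-0.1,-1.3,0,-1.5,0],[-0.1,-1.4,0,-1.7,0],[-0.1,-1.4,0,-1.7,0],[-0.1,-1.4,0,-1.7,0]]' >/dev/null; python3 st.py 8.3 &&
python3 -m jog '[[0,-0.1,0,-0.1,0],[0,-0.3,0,-0.4,0],[0,-0.5,0,-0.6,0],[0,-0.7,0,-0.8,0],[-0.1,-0.9,0,-1.1,0],[-0.1,-1.1,0,-1.3,0],[-0.2,-1.3,0,-1.5,0],[-0.2,-1.4,0,-1.7,0],[-0.2,-1.4,0,-1.7,0],[-0.2,-1.4,0,-1.7,0]]' >/dev/null; python3 st.py 8.3
```

```text
t 14.20 phi -0.3132 iris~0.346 r 0.0471 Ft 5.68 Fr -0.60 Fz -1.94 pos [0.5883  0.06633 0.12742] tz -0.035
  step 0.0277
t 15.45 phi -0.3430 iris~0.316 r 0.0471 Ft 6.90 Fr -0.40 Fz -2.40 pos [0.58829 0.06485 0.12743] tz 0.024
  step 0.0298
t 16.70 phi -0.3711 iris~0.288 r 0.0471 Ft 7.36 Fr -0.20 Fz -2.56 pos [0.58825 0.06345 0.12742] tz 0.015
  step 0.0281
t 17.95 phi -0.3999 iris~0.260 r 0.0472 Ft 7.14 Fr 0.47 Fz -2.87 pos [0.58817 0.06202 0.12743] tz 0.024
  step 0.0288
```

```bash

python3 -m jog '[[0,-0.1,0,-0.1,0],[0,-0.3,0,-0.4,0],[0,-0.5,0,-0.6,0],[-0.1,-0.7,0,-0.8,0],[-0.1,-0.9,0,-1.1,0],[-0.1,-1.1,0,-1.3,0],[-0.2,-1.3,0,-1.5,0],[-0.2,-1.4,0,-1.7,0],[-0.2,-1.4,0,-1.7,0],[-0.2,-1.4,0,-1.7,0]]' >/dev/null; python3 st.py 8.3 && 
python3 -m jog '[[0,-0.1,0,-0.1,0],[0,-0.3,0,-0.4,0],[0,-0.5,0,-0.6,0],[-0.1,-0.7,0,-0.8,0],[-0.1,-0.9,0,-1.1,0],[-0.2,-1.1,0,-1.3,0],[-0.2,-1.3,0,-1.5,0],[-0.3,-1.4,0,-1.7,0],[-0.3,-1.4,0,-1.7,0],[-0.3,-1.4,0,-1.7,0]]' >/dev/null; python3 st.py 8.3 && 
python3 -m jog '[[0,-0.1,0,-0.1,0],[0,-0.3,0,-0.4,0],[0,-0.5,0,-0.6,0],[-0.1,-0.7,0,-0.8,0],[-0.1,-0.9,0,-1.1,0],[-0.2,-1.1,0,-1.3,0],[-0.2,-1.3,0,-1.5,0],[-0.3,-1.4,0,-1.7,0],[-0.3,-1.4,0,-1.7,0],[-0.3,-1.4,0,-1.7,0]]' >/dev/null; python3 st.py 8.3 &&
python3 -m jog '[[0,-0.1,0,-0.1,0],[0,-0.3,0,-0.4,0],[0,-0.5,0,-0.6,0],[-0.1,-0.7,0,-0.8,0],[-0.1,-0.9,0,-1.1,0],[-0.2,-1.1,0,-1.3,0],[-0.3,-1.3,0,-1.5,0],[-0.3,-1.4,0,-1.7,0],[-0.3,-1.4,0,-1.7,0],[-0.3,-1.4,0,-1.7,0]]' >/dev/null; python3 st.py 8.3
```

```text
t 19.20 phi -0.4284 iris~0.231 r 0.0472 Ft 7.05 Fr -0.54 Fz -2.41 pos [0.58807 0.06059 0.12748] tz -0.036
  step 0.0286
t 20.45 phi -0.4576 iris~0.202 r 0.0472 Ft 6.76 Fr 0.54 Fz -2.61 pos [0.58789 0.05915 0.12748] tz -0.000
  step 0.0292
t 21.70 phi -0.4870 iris~0.172 r 0.0472 Ft 6.48 Fr 0.60 Fz -2.52 pos [0.58766 0.05771 0.12747] tz 0.001
  step 0.0293
t 22.95 phi -0.5166 iris~0.143 r 0.0472 Ft 6.77 Fr 0.35 Fz -2.94 pos [0.58743 0.05624 0.1275 ] tz -0.002
  step 0.0297
```

```bash

python3 -m jog '[[0,-0.1,0,-0.1,0],[-0.1,-0.3,0,-0.4,0],[-0.1,-0.5,0,-0.6,0],[-0.2,-0.7,0,-0.8,0],[-0.2,-0.9,0,-1.1,0],[-0.3,-1.1,0,-1.3,0],[-0.3,-1.3,0,-1.5,0],[-0.4,-1.4,0,-1.7,0],[-0.4,-1.4,0,-1.7,0],[-0.4,-1.4,0,-1.7,0]]' >/dev/null; python3 st.py 8.3 && 
python3 -m jog '[[0,-0.1,0,-0.1,0],[-0.1,-0.3,0,-0.4,0],[-0.1,-0.5,0,-0.6,0],[-0.2,-0.7,0,-0.8,0],[-0.2,-0.9,0,-1.1,0],[-0.3,-1.1,0,-1.3,0],[-0.3,-1.3,0,-1.5,0],[-0.4,-1.4,0,-1.7,0],[-0.4,-1.4,0,-1.7,0],[-0.4,-1.4,0,-1.7,0]]' >/dev/null; python3 st.py 8.3 && 
python3 -m jog '[[0,-0.1,0,-0.1,0],[-0.1,-0.3,0,-0.4,0],[-0.1,-0.5,0,-0.6,0],[-0.2,-0.7,0,-0.8,0],[-0.2,-0.9,0,-1.1,0],[-0.3,-1.1,0,-1.3,0],[-0.4,-1.3,0,-1.5,0],[-0.5,-1.4,0,-1.7,0],[-0.5,-1.4,0,-1.7,0],[-0.5,-1.4,0,-1.7,0]]' >/dev/null; python3 st.py 8.3 &&
python3 -m jog '[[0,-0.1,0,-0.1,0],[-0.1,-0.3,0,-0.4,0],[-0.1,-0.5,0,-0.6,0],[-0.2,-0.7,0,-0.8,0],[-0.2,-0.9,0,-1.1,0],[-0.3,-1,0,-1.3,0],[-0.4,-1.2,0,-1.5,0],[-0.5,-1.3,0,-1.7,0],[-0.5,-1.3,0,-1.7,0],[-0.5,-1.3,0,-1.7,0]]' >/dev/null; python3 st.py 8.3
```

```text
t 24.20 phi -0.5462 iris~0.113 r 0.0473 Ft 6.72 Fr 0.72 Fz -4.23 pos [0.58714 0.05479 0.1275 ] tz 0.042
  step 0.0296
t 25.45 phi -0.5754 iris~0.084 r 0.0473 Ft 6.40 Fr 0.08 Fz -2.53 pos [0.5868  0.05338 0.12753] tz -0.012
  step 0.0292
t 26.70 phi -0.6055 iris~0.054 r 0.0473 Ft 6.97 Fr 1.38 Fz -4.04 pos [0.58638 0.05194 0.12752] tz -0.015
  step 0.0301
t 27.95 phi -0.6341 iris~0.025 r 0.0473 Ft 7.58 Fr 0.45 Fz -3.76 pos [0.58596 0.05058 0.12753] tz 0.039
  step 0.0286
```

```bash

python3 -m jog '[[0,-0.1,0,-0.1,0],[-0.1,-0.3,0,-0.4,0],[-0.1,-0.5,0,-0.6,0],[-0.2,-0.7,0,-0.8,0],[-0.2,-0.9,0,-1.1,0],[-0.3,-1,0,-1.3,0],[-0.4,-1.2,0,-1.5,0],[-0.5,-1.3,0,-1.7,0],[-0.5,-1.3,0,-1.7,0],[-0.5,-1.3,0,-1.7,0]]' >/dev/null; python3 st.py 8.3 &&
python3 -m jog '[[0,-0.1,0,-0.1,0],[-0.1,-0.3,0,-0.4,0],[-0.1,-0.5,0,-0.6,0],[-0.2,-0.7,0,-0.8,0],[-0.3,-0.9,0,-1.1,0],[-0.4,-1,0,-1.3,0],[-0.5,-1.2,0,-1.5,0],[-0.6,-1.3,0,-1.7,0],[-0.6,-1.3,0,-1.7,0],[-0.6,-1.3,0,-1.7,0]]' >/dev/null; python3 st.py 8.3 &&
python3 -m jog '[[0,-0.1,0,-0.1,0],[-0.1,-0.3,0,-0.4,0],[-0.1,-0.5,0,-0.6,0],[-0.2,-0.7,0,-0.8,0],[-0.3,-0.9,0,-1.1,0],[-0.4,-1,0,-1.3,0],[-0.5,-1.2,0,-1.5,0],[-0.6,-1.3,0,-1.7,0],[-0.6,-1.3,0,-1.7,0],[-0.6,-1.3,0,-1.7,0]]' >/dev/null; python3 st.py 8.3 &&
python3 -m jog '[[0,-0.1,0,-0.1,0],[-0.1,-0.3,0,-0.4,0],[-0.1,-0.5,0,-0.6,0],[-0.2,-0.7,0,-0.8,0],[-0.3,-0.9,0,-1.1,0],[-0.4,-1,0,-1.3,0],[-0.5,-1.1,0,-1.5,0],[-0.6,-1.2,0,-1.7,0],[-0.6,-1.2,0,-1.7,0],[-0.6,-1.2,0,-1.7,0]]' >/dev/null; python3 st.py 8.3
```

```text
t 29.20 phi -0.6622 iris~-0.003 r 0.0473 Ft 6.57 Fr -0.12 Fz -3.78 pos [0.58553 0.04924 0.12758] tz 0.018
  step 0.0281
t 30.45 phi -0.6916 iris~-0.032 r 0.0473 Ft 7.81 Fr 0.90 Fz -3.33 pos [0.58501 0.04788 0.12756] tz -0.028
  step 0.0294
t 31.70 phi -0.7211 iris~-0.062 r 0.0473 Ft 7.02 Fr 0.45 Fz -2.94 pos [0.58445 0.04652 0.12755] tz 0.004
  step 0.0295
t 32.95 phi -0.7477 iris~-0.088 r 0.0473 Ft 6.29 Fr 1.23 Fz -3.67 pos [0.58395 0.04527 0.12758] tz 0.005
  step 0.0266
```

```bash

python3 -m jog '[[0,-0.1,0,-0.1,0],[-0.1,-0.3,0,-0.4,0],[-0.2,-0.5,0,-0.6,0],[-0.3,-0.7,0,-0.8,0],[-0.4,-0.9,0,-1.1,0],[-0.5,-1,0,-1.3,0],[-0.6,-1.1,0,-1.5,0],[-0.7,-1.2,0,-1.7,0],[-0.7,-1.2,0,-1.7,0],[-0.7,-1.2,0,-1.7,0]]' >/dev/null; python3 st.py 8.3 &&
python3 -m jog '[[0,-0.1,0,-0.1,0],[-0.1,-0.3,0,-0.4,0],[-0.2,-0.5,0,-0.6,0],[-0.3,-0.7,0,-0.8,0],[-0.4,-0.9,0,-1.1,0],[-0.5,-1,0,-1.3,0],[-0.6,-1.1,0,-1.5,0],[-0.7,-1.2,0,-1.7,0],[-0.7,-1.2,0,-1.7,0],[-0.7,-1.2,0,-1.7,0]]' >/dev/null; python3 st.py 8.3 &&
python3 -m jog '[[0,-0.1,0,-0.1,0],[-0.1,-0.3,0,-0.4,0],[-0.2,-0.5,0,-0.6,0],[-0.3,-0.7,0,-0.8,0],[-0.4,-0.9,0,-1.1,0],[-0.5,-1,0,-1.3,0],[-0.6,-1.1,0,-1.5,0],[-0.8,-1.2,0,-1.7,0],[-0.8,-1.2,0,-1.7,0],[-0.8,-1.2,0,-1.7,0]]' >/dev/null; python3 st.py 8.3
```

```text
t 34.20 phi -0.7764 iris~-0.117 r 0.0473 Ft 6.37 Fr 1.48 Fz -4.08 pos [0.58334 0.04398 0.12758] tz -0.019
  step 0.0287
t 35.45 phi -0.8051 iris~-0.146 r 0.0474 Ft 7.19 Fr 0.14 Fz -4.07 pos [0.58271 0.04269 0.12759] tz -0.002
  step 0.0287
t 36.70 phi -0.8337 iris~-0.174 r 0.0473 Ft 6.75 Fr 1.57 Fz -3.96 pos [0.582   0.04146 0.1276 ] tz -0.052
  step 0.0286
```

```bash

python3 -m jog '[[0,-0.1,0,-0.1,0],[-0.1,-0.3,0,-0.4,0],[-0.2,-0.5,0,-0.6,0],[-0.3,-0.7,0,-0.8,0],[-0.4,-0.9,0,-1.1,0],[-0.5,-1,0,-1.3,0],[-0.6,-1.1,0,-1.5,0],[-0.8,-1.2,0,-1.7,0],[-0.8,-1.2,0,-1.7,0],[-0.8,-1.2,0,-1.7,0]]' >/dev/null; python3 st.py 8.3 &&
python3 -m jog '[[0,-0.1,0,-0.1,0],[-0.1,-0.3,0,-0.4,0],[-0.2,-0.5,0,-0.6,0],[-0.3,-0.7,0,-0.8,0],[-0.4,-0.9,0,-1.1,0],[-0.5,-1,0,-1.3,0],[-0.7,-1.1,0,-1.5,0],[-0.8,-1.2,0,-1.7,0],[-0.8,-1.2,0,-1.7,0],[-0.8,-1.2,0,-1.7,0]]' >/dev/null; python3 st.py 8.3 &&
python3 -m jog '[[0,-0.1,0,-0.1,0],[-0.1,-0.3,0,-0.4,0],[-0.2,-0.5,0,-0.6,0],[-0.3,-0.7,0,-0.8,0],[-0.4,-0.9,0,-1.1,0],[-0.6,-1,0,-1.3,0],[-0.7,-1.1,0,-1.5,0],[-0.8,-1.2,0,-1.7,0],[-0.8,-1.2,0,-1.7,0],[-0.8,-1.2,0,-1.7,0]]' >/dev/null; python3 st.py 8.3
```

```text
t 37.95 phi -0.8630 iris~-0.204 r 0.0474 Ft 7.03 Fr 1.48 Fz -5.37 pos [0.58127 0.04019 0.12762] tz 0.025
  step 0.0294
t 39.20 phi -0.8930 iris~-0.234 r 0.0474 Ft 6.88 Fr 1.44 Fz -3.85 pos [0.58048 0.03891 0.12762] tz 0.073
  step 0.0300
t 40.45 phi -0.9217 iris~-0.262 r 0.0474 Ft 6.95 Fr 0.52 Fz -5.05 pos [0.57971 0.0377  0.12763] tz 0.004
  step 0.0286
```

```bash

python3 -m jog '[[-0.1,-0.1,0,-0.1,0],[-0.2,-0.2,0,-0.4,0],[-0.3,-0.4,0,-0.6,0],[-0.4,-0.6,0,-0.8,0],[-0.5,-0.8,0,-1.1,0],[-0.7,-0.9,0,-1.3,0],[-0.8,-1,0,-1.5,0],[-0.9,-1.1,0,-1.7,0],[-0.9,-1.1,0,-1.7,0],[-0.9,-1.1,0,-1.7,0]]' >/dev/null; python3 st.py 8.3 &&
python3 -m jog '[[-0.1,-0.1,0,-0.1,0],[-0.2,-0.2,0,-0.4,0],[-0.3,-0.4,0,-0.6,0],[-0.4,-0.6,0,-0.8,0],[-0.5,-0.8,0,-1.1,0],[-0.7,-0.9,0,-1.3,0],[-0.8,-1,0,-1.5,0],[-0.9,-1.1,0,-1.7,0],[-0.9,-1.1,0,-1.7,0],[-0.9,-1.1,0,-1.7,0]]' >/dev/null; python3 st.py 8.3 &&
python3 -m jog '[[-0.1,-0.1,0,-0.1,0],[-0.2,-0.2,0,-0.4,0],[-0.3,-0.4,0,-0.6,0],[-0.4,-0.6,0,-0.8,0],[-0.5,-0.7,0,-1.1,0],[-0.7,-0.8,0,-1.3,0],[-0.8,-0.9,0,-1.5,0],[-0.9,-1,0,-1.7,0],[-0.9,-1,0,-1.7,0],[-0.9,-1,0,-1.7,0]]' >/dev/null; python3 st.py 8.3
```

```text
t 41.70 phi -0.9516 iris~-0.292 r 0.0474 Ft 7.28 Fr 1.58 Fz -5.06 pos [0.57885 0.03647 0.12763] tz 0.055
  step 0.0300
t 42.95 phi -0.9800 iris~-0.321 r 0.0474 Ft 7.83 Fr 0.79 Fz -4.70 pos [0.578   0.03533 0.12767] tz -0.031
  step 0.0284
t 44.20 phi -1.0078 iris~-0.348 r 0.0475 Ft 7.29 Fr 0.63 Fz -5.09 pos [0.57714 0.03424 0.12767] tz 0.025
  step 0.0278
```

```bash

python3 -m jog '[[-0.1,-0.1,0,-0.1,0],[-0.2,-0.2,0,-0.4,0],[-0.3,-0.4,0,-0.6,0],[-0.4,-0.6,0,-0.8,0],[-0.5,-0.7,0,-1.1,0],[-0.7,-0.8,0,-1.3,0],[-0.8,-0.9,0,-1.5,0],[-0.9,-1,0,-1.7,0],[-0.9,-1,0,-1.7,0],[-0.9,-1,0,-1.7,0]]' >/dev/null; python3 st.py 8.3 &&
python3 -m jog '[[-0.1,-0.1,0,-0.1,0],[-0.2,-0.2,0,-0.4,0],[-0.3,-0.4,0,-0.6,0],[-0.4,-0.6,0,-0.8,0],[-0.5,-0.7,0,-1.1,0],[-0.7,-0.8,0,-1.3,0],[-0.8,-0.9,0,-1.5,0],[-0.9,-1,0,-1.7,0],[-0.9,-1,0,-1.7,0],[-0.9,-1,0,-1.7,0]]' >/dev/null; python3 st.py 8.3
```

```text
t 45.45 phi -1.0344 iris~-0.375 r 0.0475 Ft 7.54 Fr 1.11 Fz -4.98 pos [0.57628 0.03323 0.12768] tz 0.025
  step 0.0266
t 46.70 phi -1.0622 iris~-0.403 r 0.0475 Ft 6.43 Fr 1.54 Fz -5.03 pos [0.57537 0.03216 0.12765] tz -0.035
  step 0.0278
```

```bash

python3 -m jog '[[-0.1,-0.1,0,-0.1,0],[-0.2,-0.2,0,-0.4,0],[-0.3,-0.4,0,-0.6,0],[-0.4,-0.6,0,-0.8,0],[-0.5,-0.7,0,-1.1,0],[-0.7,-0.8,0,-1.3,0],[-0.8,-0.9,0,-1.5,0],[-0.9,-1,0,-1.7,0],[-0.9,-1,0,-1.7,0],[-0.9,-1,0,-1.7,0]]' >/dev/null; python3 st.py 8.3 
python3 - <<'E'
from h import *
from workcell import bot
a=[]
c=bot.read_camera("scene"); np.savez("pics/e_scene.npz",**c);crop(c["pixels"],330,190,430,265,7,"pics/e2.png")
c=bot.read_camera("side"); np.savez("pics/e_side.npz",**c); crop(c["pixels"],300,150,400,225,7,"pics/e1.png")
d=load("pics/e_side.npz")
for a in (-.95,-1.0,-1.06,-1.1): print(a,proj(d,[.5387+.04*np.cos(a),.0661+.04*np.sin(a),.108])[0],proj(c,[.5387+.04*np.cos(a),.0661+.04*np.sin(a),.108])[0])
E
```

```text
t 47.95 phi -1.0860 iris~-0.427 r 0.0476 Ft 6.81 Fr 1.06 Fz -4.74 pos [0.57458 0.03124 0.12765] tz -0.023
  step 0.0238
-0.95 [349.21276619 214.08954565] [349.21276619 214.08954565]
-1.0 [348.76613512 214.59864704] [348.76613512 214.59864704]
-1.06 [348.18027744 215.18823116] [348.18027744 215.18823116]
-1.1 [347.76039677 215.56730371] [347.76039677 215.56730371]
```

View pics/e1.png

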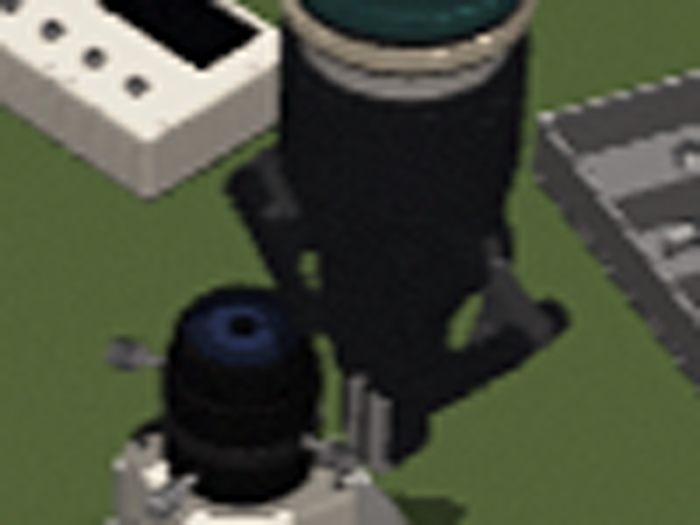

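View pics/e2.png

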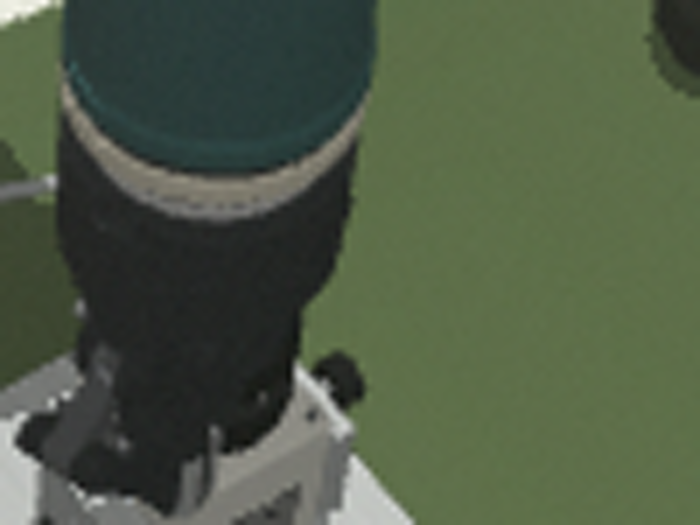

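```bash

python3 -m jog '[[-0.1,-0.1,0,-0.1,0],[-0.2,-0.2,0,-0.2,0],[-0.3,-0.3,0,-0.3,0],[-0.4,-0.4,0,-0.5,0],[-0.5,-0.5,0,-0.7,0],[-0.6,-0.6,0,-0.9,0],[-0.7,-0.7,0,-1,0],[-0.7,-0.7,0,-1,0],[-0.7,-0.7,0,-1,0],[-0.7,-0.7,0,-1,0]]' >/dev/null; python3 st.py 8.3 ; python3 -c "
from workcell import bot
import numpy as np
for i in range(3): print(np.round(bot.read_state()['wrist_force'],2))"
```

```text
t 49.30 phi -1.1008 iris~-0.441 r 0.0476 Ft 7.96 Fr 1.09 Fz -5.79 pos [0.57408 0.03067 0.12768] tz -0.009
  step 0.0148
[ 7.59  2.64 -5.79]
[ 7.59  2.64 -5.79]
[ 7.59  2.64 -5.79]
```

```bash

python3 -m jog '[[-0.2,-0.1,0,0,0],[-0.3,-0.2,0,0,0],[-0.5,-0.3,0,0,0],[-0.6,-0.4,0,0,0],[-0.7,-0.4,0,0,0],[-0.8,-0.4,0,0,0],[-0.8,-0.4,0,0,0],[-0.8,-0.4,0,0,0],[-0.8,-0.4,0,0,0],[-0.8,-0.4,0,0,0]]' >/dev/null; python3 st.py 8.3 
python3 -c "
from path import *
"
```

```text
t 50.55 phi -1.1139 iris~-0.455 r 0.0475 Ft 8.30 Fr -0.04 Fz -5.61 pos [0.57355 0.03033 0.12774] tz -0.019
  step 0.0131
```

```bash
python3 - <<'E'
from h import *
s=load("pics/a_scene.npz");d=load("pics/e_side.npz");d0=load("pics/a_side.npz")
def blob(c,x,y,w=26):
    im=c["pixels"][y-w:y+w,x-w:x+w].astype(int); m=(im.max(2)<60)&((im[:,:,1]-im[:,:,0])<12)
    n,l,st,ce=cv2.connectedComponentsWithStats(m.astype(np.uint8))
    i=1+np.argmax(st[1:,4]); 
    ys,xs=np.where(l==i); return (xs.min()+xs.max())/2+x-w,(ys.min()+ys.max())/2+y-w,st[i].tolist()
for nm,c,p in (("scene",s,(243,296)),("side0",d0,(365,324)),("side",d,(365,324))):
    print(nm,blob(c,*p))
# silhouette fit of cap: bbox of projected cylinder
def sil(c,xy):
    a=np.linspace(0,2*np.pi,120);P=np.array([[xy[0]+.027*np.cos(t),xy[1]+.027*np.sin(t),z] for z in(.003,.019) for t in a])
    q=proj(c,P); return (q.min(0)+q.max(0))/2, q.max(0)-q.min(0)
bs=np.array(blob(s,243,296)[:2]);bd=np.array(blob(d0,365,324)[:2])
r=least_squares(lambda p:np.r_[sil(s,p)[0]-bs,sil(d0,p)[0]-bd],[.495,-.197]);print(r.x,r.fun,sil(s,r.x)[1],sil(d0,r.x)[1])
for c,b in((s,bs),(d0,bd)): print(least_squares(lambda p:sil(c,p)[0]-b,[.495,-.197]).x)
print("orange",tri([(s,(246,255),0),(d0,(316,321),0)])[0])
E
```

```text
scene (np.float64(243.0), np.float64(297.0), [14, 15, 25, 25, 422])
side0 (np.float64(365.0), np.float64(324.0), [14, 14, 25, 25, 507])
side (np.float64(365.0), np.float64(324.0), [14, 14, 25, 25, 507])
[ 0.49563696 -0.19661349] [ 0.21867527 -0.64473099  0.56249898  0.28457244] [25.8840599  25.48343788] [25.81769423 25.16764039]
[ 0.49687081 -0.19764098]
[ 0.49486596 -0.19547417]
orange [ 0.40129483 -0.14998703  0.01424554]
```

```bash
python3 -m jog '[[-0.5,-0.2,0,0,0],[-0.9,-0.4,0,0,0],[-0.9,-0.4,0,0,0],[11,5.5,0,0,0],[12,6,40,0,0],[0,-35,80,0,85],[-20,-90,80,0,85],[-40,-148,60,0,85],[-60,-200,60,0,85],[-75,-226,40,0,85]]'
python3 - <<'E'
from h import *
from workcell import bot
s=bot.read_state(); print({k:np.round(v,4).tolist() for k,v in s.items() if k in("time","tool_pos","tcp_rot","wrist_force","q")})
c=bot.read_camera("wrist"); np.savez("pics/f_wrist.npz",**c);cv2.imwrite("pics/f.png",c["pixels"][:,:,::-1])
c=bot.read_camera("scene"); np.savez("pics/f_scene.npz",**c);crop(c["pixels"],320,190,420,265,7,"pics/f2.png")
E
```

```text
time: 51.8
tool_pos: [0.4959, -0.1996, 0.1688]
tcp_rot: [-0.388, 2.008, -2.013]
wrist_force: [0.1, 0.4, -0.6]
width: 0.993
{'time': 51.8, 'q': [-0.4288, 0.07, 1.9975, -0.0008, 1.0706, 0.7586], 'tool_pos': [0.4959, -0.1996, 0.1688], 'tcp_rot': [-0.388, 2.0077, -2.013], 'wrist_force': [0.1402, 0.3671, -0.5841]}
```

View pics/f.png

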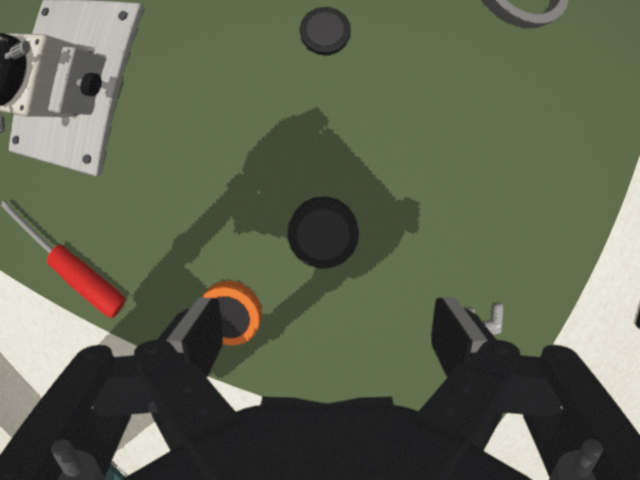

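View pics/f2.png

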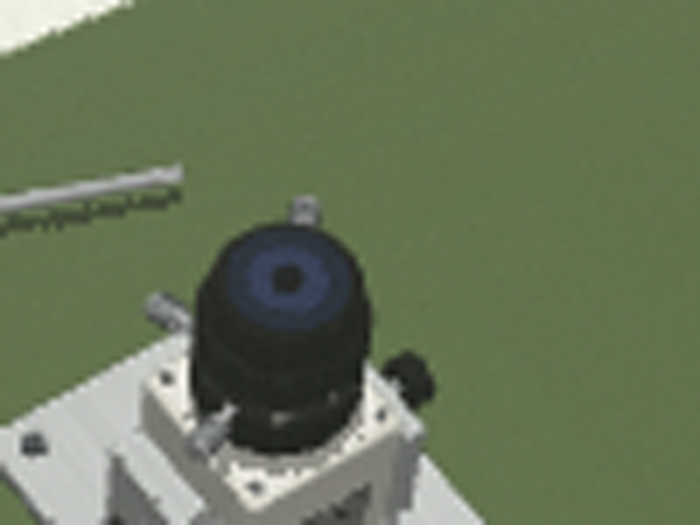

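```bash
python3 - <<'E'
from h import *
w=load("pics/f_wrist.npz");s=load("pics/f_scene.npz")
from workcell import bot
st=bot.read_state();print(st["time"],np.round(st["tool_pos"],4),np.round(st["joint_vel"],3))
im=w["pixels"][190:275,280:365].astype(int); g=im.max(2); m=(g<52)
n,l,sta,ce=cv2.connectedComponentsWithStats(m.astype(np.uint8))
for i in range(1,n):
    if sta[i,4]>50: print(sta[i],ce[i])
crop(w["pixels"],270,180,380,280,7,"pics/g.png")
def sil(c,xy):
    a=np.linspace(0,2*np.pi,180);P=np.array([[xy[0]+.027*np.cos(t),xy[1]+.027*np.sin(t),z] for z in(.003,.019) for t in a])
    q=proj(c,P,True); return (q.min(0)+q.max(0))/2, q.min(0),q.max(0)
print(sil(w,[.4956,-.1966]))
# lever angle
for a in (-.85,-.9,-.95,-1.0,-1.05,-1.1): print(a,np.round(proj(s,[.5387+.04*np.cos(a),.0661+.04*np.sin(a),.108])[0]-[319.6,189.6],2)*7, end=" ")
E
```

```text
51.9 [ 0.4928 -0.1983  0.1652] [ 0.051 -0.008 -0.028  0.034  0.017  0.037]
[   7    7   72   72 3988] [42.93254764 42.06745236]
(array([323.04150038, 230.97760757]), array([286.7146775 , 194.19400751]), array([359.36832327, 267.76120763]))
-0.85 [239.54 448.56] -0.9 [233.17 446.46] -0.95 [226.94 444.01] -1.0 [220.85 441.42] -1.05 [214.9  438.55] -1.1 [209.16 435.4 ]
```

View pics/g.png

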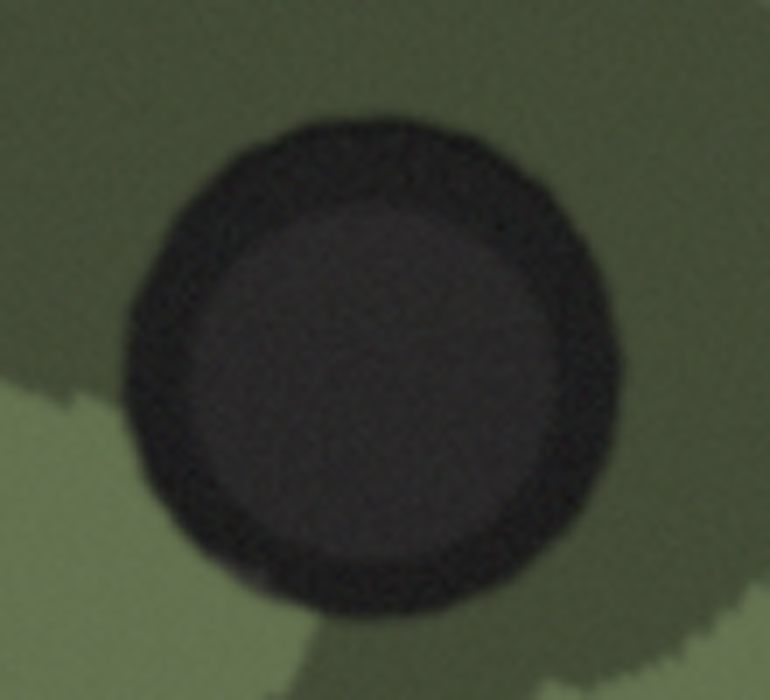

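```bash
python3 -m jog '[[-0.5,-0.4,-45,0,85],[-0.5,-0.4,-90,0,85],[-0.5,-0.4,-120,0,85],[-0.5,-0.4,-138,0,85],[-0.5,-0.4,-138,0,85],[-0.5,-0.4,-138,0,0],[-0.5,-0.4,-138,0,0],[-0.5,-0.4,-138,0,0],[-0.5,-0.4,-138,0,0],[-0.5,-0.4,-138,0,0]]' 40
python3 - <<'E'
from h import *
from workcell import bot
c=bot.read_camera("side"); np.savez("pics/i_side.npz",**c);crop(c["pixels"],310,270,420,355,7,"pics/i.png")
E
```

```text
time: 53.15
tool_pos: [0.4966, -0.1976, 0.0313]
tcp_rot: [-0.389, 2.007, -2.011]
wrist_force: [-0.9, 1.4, 5.5]
width: 0.601
```

View pics/i.png

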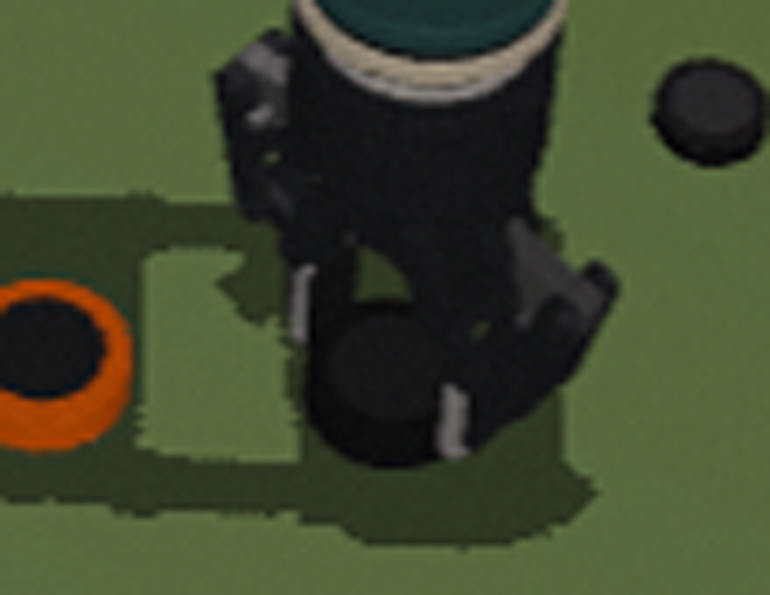

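```bash
python3 -m jog '[[0,0,40,0,0],[0,0,100,0,0],[5,30,155,0,0],[13,80,170,0,0],[22,135,170,0,0],[31,190,170,0,0],[39,235,165,0,0],[43.7,263,155,0,0],[43.7,263,155,0,0],[43.7,263,155,0,0]]'
python3 - <<'E'
from h import *
from workcell import bot
c=bot.read_camera("side"); np.savez("pics/k_side.npz",**c);crop(c["pixels"],290,140,390,215,8,"pics/k1.png")
c=bot.read_camera("scene"); np.savez("pics/k_scene.npz",**c);crop(c["pixels"],310,180,410,255,8,"pics/k2.png")
c=bot.read_camera("wrist"); np.savez("pics/k_wrist.npz",**c);cv2.imwrite("pics/k3.png",c["pixels"][:,:,::-1])
s=bot.read_state(); print({k:np.round(v,4).tolist() for k,v in s.items() if k in("time","tool_pos","tcp_rot","wrist_force","width")})
E
```

```text
time: 54.45
tool_pos: [0.5387, 0.0655, 0.1847]
tcp_rot: [-0.392, 2.009, -2.01]
wrist_force: [0.2, -0.3, -0.2]
width: 0.606
{'time': 54.6, 'tool_pos': [0.5389, 0.0649, 0.1848], 'tcp_rot': [-0.3903, 2.0103, -2.011], 'wrist_force': [-0.8234, 0.4853, -0.6932], 'width': 0.6085}
```

View pics/k1.png

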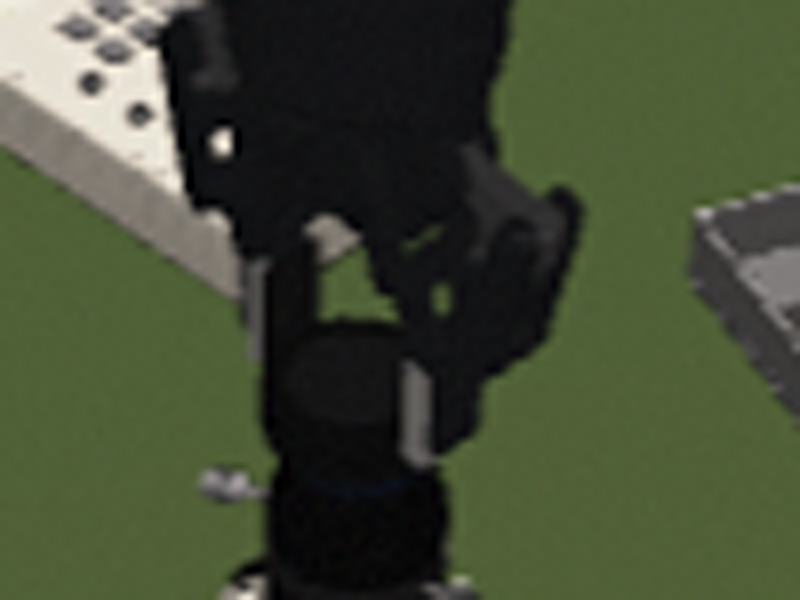

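View pics/k2.png

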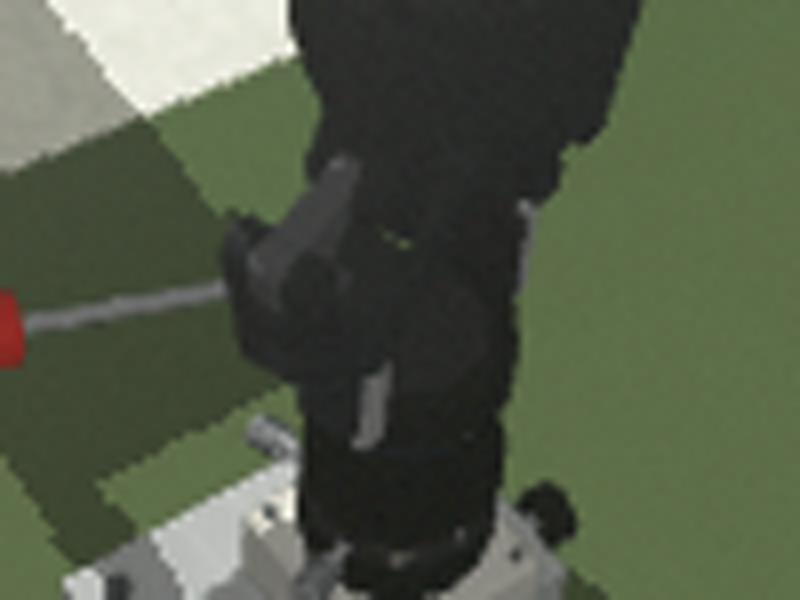

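View pics/k3.png

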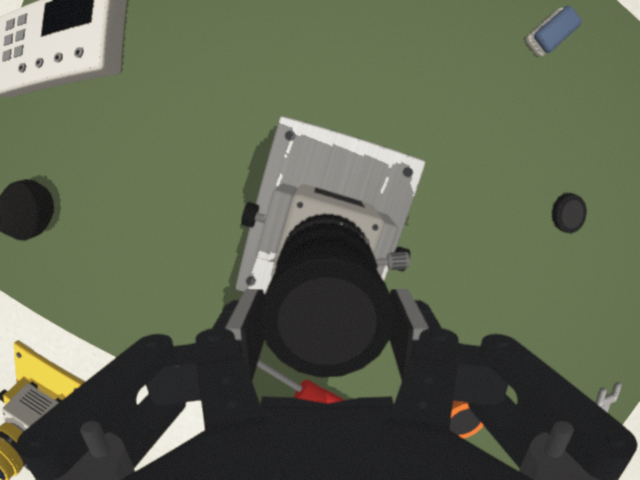

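```bash
python3 - <<'E'
from h import *
a=np.linspace(0,2*np.pi,90)
def circ(x,y,z,r): return np.c_[x+r*np.cos(a),y+r*np.sin(a),np.full(90,z)]
def ov(n,x0,y0,x1,y1,k,out,cx,cy,z,fish):
    c=load(n); im=np.clip(c["pixels"][y0:y1,x0:x1,::-1].astype(float)*2.2,0,255).astype(np.uint8)
    im=cv2.resize(im,None,fx=k,fy=k,interpolation=2)
    for C,col in ((circ(cx,cy,z+.008,.027),(0,255,255)),(circ(cx,cy,z-.008,.027),(0,200,0)),(circ(.5387,.0661,.129,.026),(255,128,0)),(circ(.5387,.0661,.143,.0215),(255,0,255))):
        q=(proj(c,C,fish)-[x0,y0]+.5)*k
        cv2.polylines(im,[np.round(q).astype(int)],True,col,1)
    return im
z=.1848-.0313+.011
A=ov("pics/k_wrist.npz",230,200,430,400,3,"",.5389,.0649,z,True)
cv2.imwrite("pics/k_o1.png",A)
B=ov("pics/k_side.npz",300,160,370,230,6,"",.5389,.0649,z,False);C=ov("pics/k_scene.npz",330,200,395,270,6,"",.5389,.0649,z,False)
cv2.imwrite("pics/k_o2.png",np.hstack([B,cv2.resize(C,(390,420))]))
E
```

```text
(no output)
```

View pics/k_o1.png

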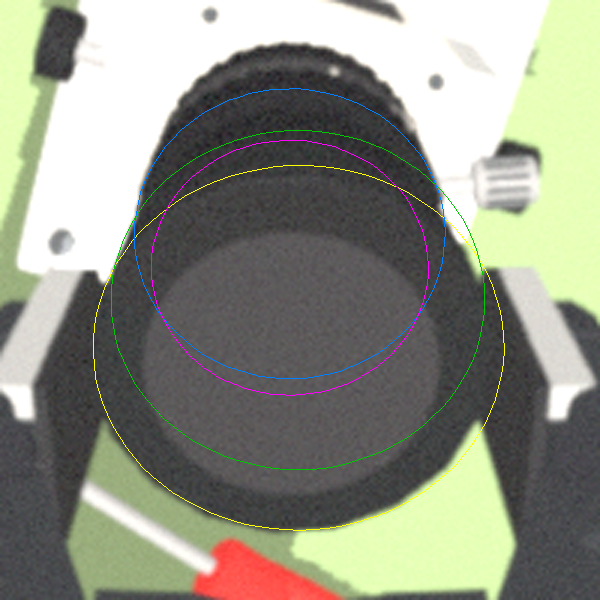

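View pics/k_o2.png

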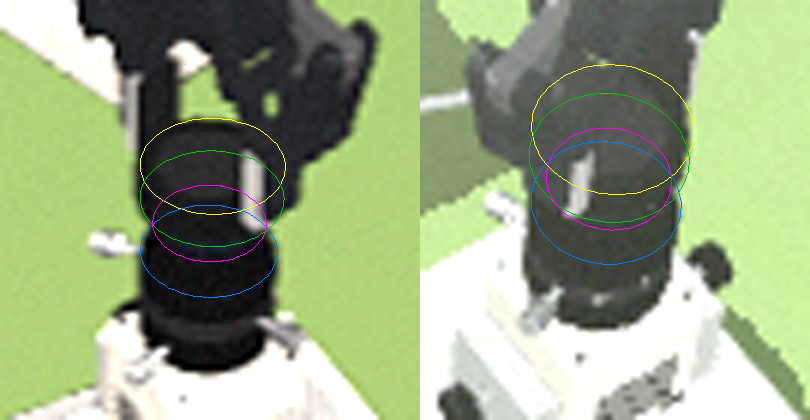

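```bash
python3 -m jog '[[-0.3,1,-3,0,0],[-0.3,1,-6,0,0],[-0.3,1,-8,0,0],[-0.3,1,-10,0,0],[-0.3,1,-12,0,0],[-0.3,1,-14,0,0],[-0.3,1,-15,0,0],[-0.3,1,-16,0,0],[-0.3,1,-17,0,0],[-0.3,1,-17,0,0]]'
python3 - <<'E'
from h import *
from workcell import bot
s=bot.read_state(); print({k:np.round(v,4).tolist() for k,v in s.items() if k in("time","tool_pos","wrist_force","torque","width")})
c=bot.read_camera("side"); np.savez("pics/l_side.npz",**c);crop(c["pixels"],290,150,390,225,8,"pics/l1.png")
E
```

```text
time: 55.85
tool_pos: [0.539, 0.0668, 0.1675]
tcp_rot: [-0.391, 2.009, -2.01]
wrist_force: [2.1, -1.6, 0.2]
width: 0.606
{'time': 55.85, 'tool_pos': [0.539, 0.0668, 0.1675], 'wrist_force': [2.1401, -1.5871, 0.1852], 'torque': [-0.3247, -0.452, 0.018], 'width': 0.606}
```

View pics/l1.png

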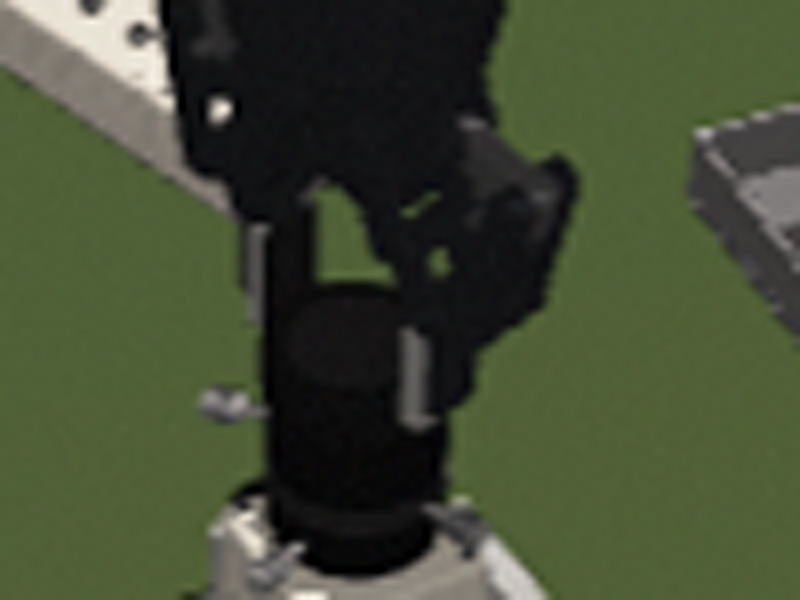

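```bash
python3 -m jog '[[0.3,-0.3,-1,0,0],[0.4,-0.4,-2,0,0],[0.4,-0.4,-3,0,0],[0.4,-0.4,-4,0,0],[0.4,-0.4,-5,0,0],[0.4,-0.4,-6,0,0],[0.4,-0.4,-6,0,0],[0.4,-0.4,-6,0,0],[0.4,-0.4,-6,0,0],[0.4,-0.4,-6,0,0]]' && python3 -c "
from workcell import bot;import sys
f=bot.read_state()['wrist_force'];sys.exit(0 if f[2]<5 else 1)" && python3 -m jog '[[0,0,-0.5,0,0],[0,0,-1,0,0],[0,0,-1.5,0,0],[0,0,-2,0,0],[0,0,-2.5,0,0],[0,0,-3,0,0],[0,0,-3.5,0,0],[0,0,-3.5,0,0],[0,0,-3.5,0,0],[0,0,-3.5,0,0]]'
```

```text
time: 57.15
tool_pos: [0.539, 0.0666, 0.1613]
tcp_rot: [-0.392, 2.01, -2.01]
wrist_force: [4.6, -0.8, 0.2]
width: 0.603
time: 58.4
tool_pos: [0.539, 0.0665, 0.1594]
tcp_rot: [-0.392, 2.01, -2.01]
wrist_force: [-0.1, -1.6, 10.8]
width: 0.606
```

```bash
python3 -m jog '[[0,0,1,0,0],[0,0,1,0,75],[0,0,1,0,85],[0,0,1,0,85],[0,0,1,0,85],[0,0,10,0,85],[0,0,50,0,85],[-5,-30,100,0,85],[-15,-80,130,0,85],[-20,-120,130,0,85]]'
python3 - <<'E'
from h import *
from workcell import bot
a=np.linspace(0,2*np.pi,90)
s=bot.read_state(); print({k:np.round(v,4).tolist() for k,v in s.items() if k in("time","tool_pos","wrist_force","width")})
ims=[]
for n,(x0,y0,x1,y1) in (("side",(290,160,390,260)),("scene",(320,190,420,290))):
    c=bot.read_camera(n); np.savez(f"pics/m_{n}.npz",**c)
    im=cv2.resize(np.clip(c["pixels"][y0:y1,x0:x1,::-1].astype(float)*1.6,0,255).astype(np.uint8),None,fx=4,fy=4,interpolation=2)
    im2=im.copy()
    for z,col in((.147,(0,255,255)),(.131,(0,200,0))):
        P=np.c_[.5387+.027*np.cos(a),.0661+.027*np.sin(a),np.full(90,z)]
        cv2.polylines(im2,[np.round((proj(c,P)-[x0,y0]+.5)*4).astype(int)],True,col,1)
    ims.append(np.vstack([im,im2])[:,:,:])
o=np.hstack(ims); print(o.shape); cv2.imwrite("pics/m.png",cv2.resize(o,(600,600)) if 0 else o[:,:])
cv2.imwrite("pics/m1.png",o[:400]); cv2.imwrite("pics/m2.png",o[400:])
E
```

```text
time: 59.65
tool_pos: [0.5205, -0.0549, 0.2928]
tcp_rot: [-0.384, 2.004, -2.01]
wrist_force: [0.5, -0.1, -0.8]
width: 0.994
{'time': 59.65, 'tool_pos': [0.5205, -0.0549, 0.2928], 'wrist_force': [0.4738, -0.0716, -0.7843], 'width': 0.9944}
(800, 800, 3)
```

View pics/m1.png

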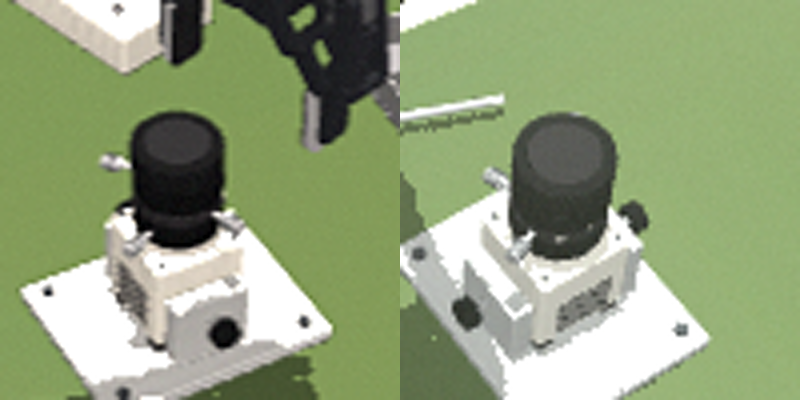

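View pics/m2.png

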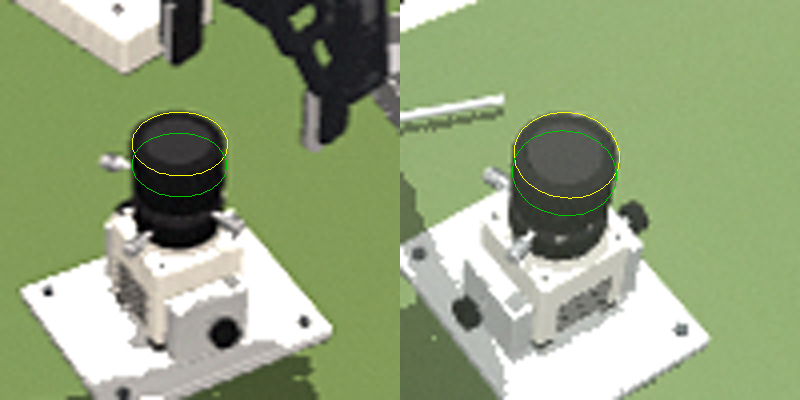

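```bash
python3 -c "
from workcell import bot
print(bot.finish_job(), bot.read_state()['time'])"
```

```text
the job is handed in; nothing more can be done
the job is handed in; nothing more can be done
```

I turned the iris clockwise until it met its stop, put the deep lens cap on the lens, and handed the job in at about 60 s of the 67 s allowed. The verdict isn't reported, so what follows are my own checks.

**Iris:**
- I pushed the thumb screw round with the closed fingers in small steps, at a steady 6–8 N.
- Near an estimated iris of −0.42, just past the −0.4 limit but within my measuring error, the push force rose to about 8.3 N. The screw also began to lag behind each step, which I took to be the stop.
- I then added about 1 mm more before backing off, which I put at roughly 4–6 N on the pin. The stop gave more gently than I would expect from a "stiff" one. The pin force is worked out from the arm's lag, not measured, so I am least sure of this part.
- The screw looked unmoved in the scene pictures before and after I fitted the cap.

**Cap:**
- It went down until the tool stopped at z = 0.1594 m with about 11 N upward; I had predicted 0.1593 m for fully home.
- After release, the side and scene pictures show it level and centred on the lens to within about 1–2 mm.

**Unplanned contact:** on the first approach the gripper's linkage rested on top of the front barrel with about 5 N, below the 25 N limit. I raised the tool 5 mm and the contact force went to zero.

**Rest of the bench:** I saw no contact with the zoom or focus rings, and I did not go near the other things. I did not measure their positions again at the end. The arm was clear of everything at hand-in.

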